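Pack the lamp brackets interlocked in the lidded tray

TASK

Put the spare U-shaped lamp brackets away: lift the lid off the steel tray and lay it knob up on the bench, then lay every bracket on edge in the tray in one row along its length, each one turned half round from the one before so that a leg of each lies inside its neighbour's mouth and all of them form one unbroken interlocked row. Then put the lid back so that it sits fully home, and leave the other things on the bench alone.

Things in the scene. Friction and masses are not known exactly. Their poses are not given: they have to be found in the camera images.
- tray: open stainless-steel instrument tray, fixed: 120 mm (its x) by 318 mm (its y) outside, 46 mm high, walls and floor 3 mm, inside 114 by 312 mm and 43 mm deep. Origin: centre of its underside, on the bench; z up. It starts empty with its lid on
- lid_knob (a point): centre of the round black knob (28 mm across, 32 mm tall) in the middle of the lid, 16 mm above the plate's top: 65 mm above the tray's underside with the lid fully home (lid's axes parallel to the tray's, either way round), 27 mm above the bench with the lid lying on it; z points up out of the knob, x and y are the lid's
- lid: the tray's loose flat steel lid, 0.3 to 0.55 kg, 135 by 333 mm (its x, y): a 3 mm plate with an 8 mm skirt below it that goes over the outside of the tray with 5.5 mm play all round. Origin: middle of the plate's underside, 19 mm below the knob's centre. The bench between tray and robot is free to lay it on
- yoke1_mid (a point): centre of a loose U-shaped bracket of 5 mm aluminium, 100 g, lying on edge (a U from above), 36 mm high; the point is 18 mm above what it lies on. x points from the back to the open mouth: outside of the back at x = -35 mm, leg tips at +35 mm. The two legs run along x at y = +37.5 and -37.5 mm (80 mm over all, 70 mm clear between). z up; the same turned over. Four or all of the five are present
- yoke2_mid (a point): the same point of another such bracket (see yoke1_mid)
- yoke3_mid (a point): the same point of another such bracket (see yoke1_mid)
- yoke4_mid (a point): the same point of another such bracket (see yoke1_mid)
- yoke5_mid (a point): the same point of another such bracket (see yoke1_mid)
- amber_bottle: amber glass bottle, 68 mm across, 150 mm tall, upright; origin at its underside; a bystander to be left alone
- beaker: low glass beaker, 70 mm across, 48 mm tall, upright; origin at its underside; a bystander to be left alone
- powder_jar: white jar, 60 mm across, 50 mm tall, upright; origin at its underside; a bystander to be left alone
- lens_post: lens on a post with a round foot, 52 mm across, 100 mm tall, upright; origin at its underside; a bystander to be left alone
- screwdriver: screwdriver lying along its x; origin at its underside; a bystander to be left alone
- wrench: wrench lying along its x; origin at its underside; a bystander to be left alone
Mind the look-alikes: they are no part of the job. What is shaped like the part that bears yoke3_mid but brown is not meant. Leave any yellow look-alike of the part that bears yoke1_mid alone.

How it is judged (in metres and radians):
On the way, in this order (a step that is already met when the one before it is completed fails the run):
1. the lid is off and lies on the bench, knob up, clear of the tray and let go (horizontal distance between lid_knob and tray above 0.09 m and height (world z) of lid_knob below 0.034 m and angle between lid_knob's own z axis and vertical below 0.1 rad and contact force between the fingers and lid below 0.2 N), for 0.2 s.
2. all the brackets lie down on the floor of the open tray, let go (x of yoke1_mid in the frame of tray between -0.026 and 0.026 m and y of yoke1_mid in the frame of tray between -0.12 and 0.12 m and z of each of yoke1_mid, yoke2_mid, yoke3_mid, yoke4_mid, yoke5_mid in the frame of tray below 0.026 m and x of yoke2_mid in the frame of tray between -0.026 and 0.026 m and y of yoke2_mid in the frame of tray between -0.12 and 0.12 m and x of yoke3_mid in the frame of tray between -0.026 and 0.026 m and y of yoke3_mid in the frame of tray between -0.12 and 0.12 m and x of yoke4_mid in the frame of tray between -0.026 and 0.026 m and y of yoke4_mid in the frame of tray between -0.12 and 0.12 m and x of yoke5_mid in the frame of tray between -0.026 and 0.026 m and y of yoke5_mid in the frame of tray between -0.12 and 0.12 m and horizontal distance between lid_knob and tray above 0.06 m and contact force between the fingers and yoke1 below 0.2 N and contact force between the fingers and yoke2 below 0.2 N and contact force between the fingers and yoke3 below 0.2 N and contact force between the fingers and yoke4 below 0.2 N and contact force between the fingers and yoke5 below 0.2 N), for 0.3 s.
At the end, for the whole second after the job is handed in: Every bracket lies on edge on the tray's floor, legs within 0.25 rad of straight across it; on each side where others lie, one is offset 3 to 75 mm along the row, so legs interlock. Lid on: within 9 mm of centre, at most 3 mm above home, level to 0.03 rad, at rest (x of yoke1_mid in the frame of tray between -0.026 and 0.026 m and y of yoke1_mid in the frame of tray between -0.12 and 0.12 m and z of each of yoke1_mid, yoke2_mid, yoke3_mid, yoke4_mid, yoke5_mid in the frame of tray below 0.026 m and angle between the z axis of each of yoke1_mid, yoke2_mid, yoke3_mid, yoke4_mid, yoke5_mid and the z axis of tray, either way round below 0.1 rad and angle between the y axis of each of yoke1_mid, yoke2_mid, yoke3_mid, yoke4_mid, yoke5_mid and the y axis of tray, either way round below 0.25 rad and (y of each of yoke2_mid, yoke3_mid, yoke4_mid, yoke5_mid in the frame of yoke1_mid below 0.003 m or y of yoke2_mid in the frame of yoke1_mid between 0.003 and 0.075 m or y of yoke3_mid in the frame of yoke1_mid between 0.003 and 0.075 m or y of yoke4_mid in the frame of yoke1_mid between 0.003 and 0.075 m or y of yoke5_mid in the frame of yoke1_mid between 0.003 and 0.075 m) and (y of each of yoke2_mid, yoke3_mid, yoke4_mid, yoke5_mid in the frame of yoke1_mid above -0.003 m or y of yoke2_mid in the frame of yoke1_mid between -0.075 and -0.003 m or y of yoke3_mid in the frame of yoke1_mid between -0.075 and -0.003 m or y of yoke4_mid in the frame of yoke1_mid between -0.075 and -0.003 m or y of yoke5_mid in the frame of yoke1_mid between -0.075 and -0.003 m) and x of yoke2_mid in the frame of tray between -0.026 and 0.026 m and y of yoke2_mid in the frame of tray between -0.12 and 0.12 m and (y of each of yoke1_mid, yoke3_mid, yoke4_mid, yoke5_mid in the frame of yoke2_mid below 0.003 m or y of yoke1_mid in the frame of yoke2_mid between 0.003 and 0.075 m or y of yoke3_mid in the frame of yoke2_mid between 0.003 and 0.075 m or y of yoke4_mid in the frame of yoke2_mid between 0.003 and 0.075 m or y of yoke5_mid in the frame of yoke2_mid between 0.003 and 0.075 m) and (y of each of yoke1_mid, yoke3_mid, yoke4_mid, yoke5_mid in the frame of yoke2_mid above -0.003 m or y of yoke1_mid in the frame of yoke2_mid between -0.075 and -0.003 m or y of yoke3_mid in the frame of yoke2_mid between -0.075 and -0.003 m or y of yoke4_mid in the frame of yoke2_mid between -0.075 and -0.003 m or y of yoke5_mid in the frame of yoke2_mid between -0.075 and -0.003 m) and x of yoke3_mid in the frame of tray between -0.026 and 0.026 m and y of yoke3_mid in the frame of tray between -0.12 and 0.12 m and (y of each of yoke1_mid, yoke2_mid, yoke4_mid, yoke5_mid in the frame of yoke3_mid below 0.003 m or y of yoke1_mid in the frame of yoke3_mid between 0.003 and 0.075 m or y of yoke2_mid in the frame of yoke3_mid between 0.003 and 0.075 m or y of yoke4_mid in the frame of yoke3_mid between 0.003 and 0.075 m or y of yoke5_mid in the frame of yoke3_mid between 0.003 and 0.075 m) and (y of each of yoke1_mid, yoke2_mid, yoke4_mid, yoke5_mid in the frame of yoke3_mid above -0.003 m or y of yoke1_mid in the frame of yoke3_mid between -0.075 and -0.003 m or y of yoke2_mid in the frame of yoke3_mid between -0.075 and -0.003 m or y of yoke4_mid in the frame of yoke3_mid between -0.075 and -0.003 m or y of yoke5_mid in the frame of yoke3_mid between -0.075 and -0.003 m) and x of yoke4_mid in the frame of tray between -0.026 and 0.026 m and y of yoke4_mid in the frame of tray between -0.12 and 0.12 m and (y of each of yoke1_mid, yoke2_mid, yoke3_mid, yoke5_mid in the frame of yoke4_mid below 0.003 m or y of yoke1_mid in the frame of yoke4_mid between 0.003 and 0.075 m or y of yoke2_mid in the frame of yoke4_mid between 0.003 and 0.075 m or y of yoke3_mid in the frame of yoke4_mid between 0.003 and 0.075 m or y of yoke5_mid in the frame of yoke4_mid between 0.003 and 0.075 m) and (y of each of yoke1_mid, yoke2_mid, yoke3_mid, yoke5_mid in the frame of yoke4_mid above -0.003 m or y of yoke1_mid in the frame of yoke4_mid between -0.075 and -0.003 m or y of yoke2_mid in the frame of yoke4_mid between -0.075 and -0.003 m or y of yoke3_mid in the frame of yoke4_mid between -0.075 and -0.003 m or y of yoke5_mid in the frame of yoke4_mid between -0.075 and -0.003 m) and x of yoke5_mid in the frame of tray between -0.026 and 0.026 m and y of yoke5_mid in the frame of tray between -0.12 and 0.12 m and (y of each of yoke1_mid, yoke2_mid, yoke3_mid, yoke4_mid in the frame of yoke5_mid below 0.003 m or y of yoke1_mid in the frame of yoke5_mid between 0.003 and 0.075 m or y of yoke2_mid in the frame of yoke5_mid between 0.003 and 0.075 m or y of yoke3_mid in the frame of yoke5_mid between 0.003 and 0.075 m or y of yoke4_mid in the frame of yoke5_mid between 0.003 and 0.075 m) and (y of each of yoke1_mid, yoke2_mid, yoke3_mid, yoke4_mid in the frame of yoke5_mid above -0.003 m or y of yoke1_mid in the frame of yoke5_mid between -0.075 and -0.003 m or y of yoke2_mid in the frame of yoke5_mid between -0.075 and -0.003 m or y of yoke3_mid in the frame of yoke5_mid between -0.075 and -0.003 m or y of yoke4_mid in the frame of yoke5_mid between -0.075 and -0.003 m) and x of lid_knob in the frame of tray between -0.009 and 0.009 m and y of lid_knob in the frame of tray between -0.009 and 0.009 m and z of lid_knob in the frame of tray below 0.068 m and angle between lid_knob's own z axis and vertical below 0.03 rad and angle between the y axis of lid_knob and the y axis of tray, either way round below 0.12 rad and linear speed of lid below 0.02 m/s); the robot touches nothing.
It fails at once if a bystander (bottle, beaker, jar, lens post, screwdriver, wrench) is shoved more than 40 mm or knocked over (distance of any of amber_bottle, beaker, powder_jar, lens_post, screwdriver, wrench from where it was at the start of the episode above 0.04 m or angle between any of amber_bottle, beaker, powder_jar, lens_post's own z axis and vertical above 0.6 rad).
Of yoke1, yoke2, yoke3, yoke4, yoke5 only 4 to 5 are there at a start; the rules pass over those that are not, and their reading is None.
At some moment in a run one of yoke1, yoke2, yoke3, yoke4, yoke5, lid may be knocked a few centimetres aside while the robot is not near it.
It also fails if it takes over 210 s, if anything falls off the work surface, if the arm or the gripper's body presses on something with over 40 N, if the wrist force passes 120 N, or if a joint passes its speed limit or range.

ROBOT

A 6-joint arm with a two-finger parallel gripper is mounted at the origin on the work surface. World frame = base frame: x ahead of the robot, y to its left, z up, the work surface at z = 0. Lengths are in mm, angles in rad, forces in N, time in s.
With the tool pointing down it reaches from about 300 to 750 mm from the base axis. Payload 8.5 kg.
Tool frame: the origin (TCP) lies between the finger pads; the fingertips stand ahead of it and the grasp point (between the pads) is the TCP (r.nose_length is the z of the fingertips in the tool frame, in mm); z points along the fingers, y is the direction in which the jaws open and shut (so a half turn about z gives the same grasp; the last joint's range is limited). The gripper opens to 85 mm and grips with 20 to 120 N. Pads are 22 mm wide; open, the fingers measure 114 mm over their backs; the gripper's body (76 mm by 85 mm) begins 54 mm behind the grasp point. The pads swing forward as they close: fully open they stand 13 mm farther back than shut.
Start: joints at [1.037, 0.381, 1.297, -0, 1.464, -0.215], TCP at [172.376, 522.271, 250.322] pointing down, gripper open.
Joint ranges: [-3.11, 3.11], [-0.89, 2.33], [0.22, 2.48], [-1.42, 4.56], [0.17, 2.85], [-2.88, 2.88]. Speed limits (rad/s): [2.39, 2.39, 3.14, 3.14, 3.14, 3.14].

INTERFACE

Orientations are given as a unit quaternion [w, x, y, z].
In Python, from plant import r, camera gives the robot as it stands.
- The arm moves only by the tool move_arm, never from a script. Its argument "deltas" is a list that holds one entry, the list of rows, each a list of 7 numbers: the gripper command: -1 is fully open, 1 is shut, values between are in proportion, then the shift along the tool's x, y, z in mm, then the turn, a rotation vector about the tool's x, y, z in degrees. A call has 1 to 20 rows; each row is the pose to reach, as a shift and turn from the pose commanded when the call began, along the tool's axes at that moment; what a row does not reach only later rows make up. A row lasts 1/8 s, in which the tool goes at most 62.5 mm and 10.7 degrees, less where a joint would pass 70% of its speed; a pose out of reach is approached as far as the arm can. A call with a gripper value outside its range is refused whole. The fingers move at their own pace and stop on an object; "grip_force" is the grip in N (left out, the last holds). Time passes only in rows, so rows that repeat a pose let the fingers close. It gives the time, the measured TCP pose, the force and the opening at its end, in the units of the state.
- r.get_state(): the state, without advancing time (a new reading comes with each control period).
- camera(name): name is "scene" or "top"; returns a dict with "frame" (400x640x3 uint8, red, green, blue), "vfov" (degrees; the focal length in pixels is half the picture's height over the tangent of half this angle, whatever the lens; pixels are square), "cx", "cy" (the principal point, pixels), "k1" (the pictures are not rectified: a ray, as slopes to the right and down, at radius r is drawn at 1 + k1 r^2 times it, then the intrinsics apply), "eye" and "attitude" of the camera in the world. Camera axes: x right, y down, z forward; pixel columns grow to the right and rows downward; lengths in mm; the calibration is good to about 2 mm. A picture is of the moment at which its call begins. There is no depth.
- r.job_done(): hands the job in, once; it reports no verdict.
The state is a dict: "clock": time; "q": joint angles; "dq": joint speeds; "joint_efforts": joint torques, N m; "position": TCP position; "tool_rot": TCP orientation; "ft_force": force on the tool from outside, world axes, zero at the start; "wrist_torque": the same for the moment, N m; "finger_gap": finger opening in mm.
Only numpy, scipy, OpenCV 4.12 (cv2) and the standard library are available. Lean on these libraries where they do the work, as an engineer would, in place of code of your own. Each camera call takes 0.05 s, during which the arm holds its last target.

## Working session

There is one attempt and no reset: what is moved stays moved. The work goes in short steps, Python scripts to look and compute and a tool call to move; the robot and the scene stay as the last step left them, time stands still between calls to the robot, and variables do not carry over. Pictures are saved under pics/ and viewed, and the job is handed in when it is done.

Besides the shell and the picture viewer there is one more tool, called after "Request:" in YAML: its name, and indented under it one key for each argument. move_arm: Moves the arm, as the interface text tells. Its arguments: {"type":"object","properties":{"deltas":{"type":"array"},"grip_force":{"type":"number"}},"required":["deltas"]}

```bash
ls; mkdir -p pics
python3 - <<'E'
from plant import r,camera
import cv2
s=r.get_state();print(s, r.nose_length)
for n in("scene","top"):
    c=camera(n);cv2.imwrite(f"pics/{n}0.png",c["frame"][:,:,::-1]);print({k:v for k,v in c.items() if k!="frame"})
E
```

```text
pics
{'clock': 0.0, 'q': array([ 1.03668820e+00,  3.81218963e-01,  1.29829331e+00,  3.03673118e-05,
        1.46358090e+00, -2.15287764e-01]), 'dq': array([-0.00080525, -0.00068221,  0.00105924,  0.0012679 ,  0.00010337,
        0.00010376]), 'joint_efforts': array([-3.67409402e-04, -4.48455405e+01, -2.31279337e+01, -2.67510868e-04,
        4.72618281e-03,  2.19969604e-05]), 'position': array([172.24390474, 522.0492603 , 249.68844552]), 'tool_rot': array([-2.88636243e-04,  1.58737467e-01,  9.87320542e-01, -6.92679835e-04]), 'ft_force': array([ 0.28621677, -0.30923631,  0.19631373]), 'wrist_torque': array([ 0.03763464, -0.0078192 , -0.01913424]), 'finger_gap': 85.62511465381343} 19.0
{'vfov': 53.2873618650855, 'cx': 317.3496689032466, 'cy': 202.28275890979828, 'k1': -0.010543284677447907, 'eye': array([1190.59113566,  219.02417316, 1087.80016935]), 'attitude': array([-0.17304121,  0.57212559,  0.76583535, -0.23711868])}
{'vfov': 48.361457710095735, 'cx': 324.69110238503066, 'cy': 193.52645257747912, 'k1': -0.10254093402331373, 'eye': array([ 358.62811749,   13.81410833, 1357.79466996]), 'attitude': array([ 0.05026998, -0.69575586,  0.71451291, -0.0535538 ])}
```

View pics/scene0.png

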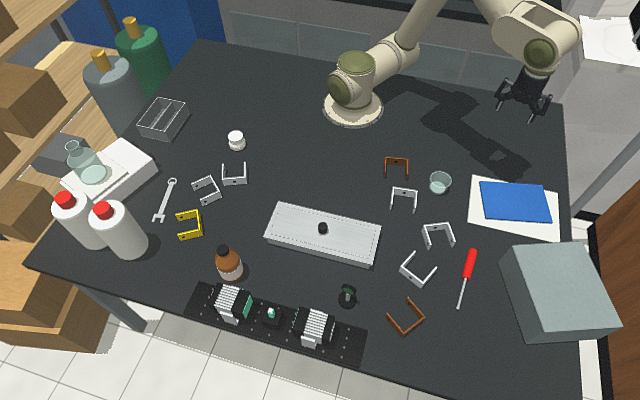

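View pics/top0.png

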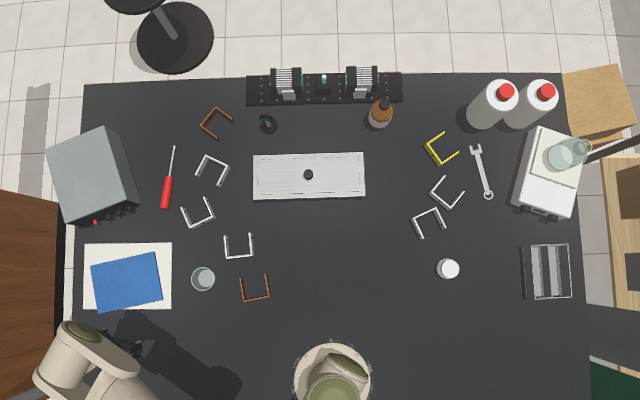

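Top view: the five grey brackets are at about (212,170), (198,212), (239,246), (447,192) and (429,221). The yellow one (441,149) and the brown ones (216,122) and (255,287) are look-alikes. The tray with its lid is at (309,175).

```bash
cat > h.py <<'E'
import numpy as np, cv2
from scipy.spatial.transform import Rotation as R
def K(c):
    f=200/np.tan(np.radians(c["vfov"]/2)); return f
def ray(c,p):
    f=K(c); p=np.atleast_2d(p).astype(float)
    d=(p-[c["cx"],c["cy"]])/f
    u=d.copy()
    for _ in range(20): u=d/(1+c["k1"]*(u**2).sum(1,keepdims=True))
    v=np.c_[u,np.ones(len(u))]
    w,x,y,z=c["attitude"]
    return R.from_quat([x,y,z,w]).apply(v)
def toplane(c,p,z):
    v=ray(c,p); e=c["eye"]; return e+v*((z-e[2])/v[:,2:3])
def proj(c,P):
    w,x,y,z=c["attitude"]; v=R.from_quat([x,y,z,w]).inv().apply(np.atleast_2d(P)-c["eye"])
    u=v[:,:2]/v[:,2:]; u=u*(1+c["k1"]*(u**2).sum(1,keepdims=True)); return u*K(c)+[c["cx"],c["cy"]]
def greymask(c,lo=110):
    hsv=cv2.cvtColor(c["frame"],cv2.COLOR_RGB2HSV)
    return ((hsv[...,2]>lo)&(hsv[...,1]<40)).astype(np.uint8)
def blobs(c,lo=110):
    n,l,st,ce=cv2.connectedComponentsWithStats(greymask(c,lo),connectivity=8)
    return n,l,st,ce
E
python3 - <<'E'
from plant import r,camera
from h import *
for n in("top",):
    c=camera(n)
    nb,l,st,ce=blobs(c)
    for i in range(1,nb):
        if st[i,4]>60 and st[i,0]>120 and st[i,0]+st[i,2]<520 and 90<st[i,1]<330: print(i,st[i],ce[i],toplane(c,ce[i],36)[0].round(0))
    f=c["frame"][90:310,150:520]; g=cv2.resize(f,None,fx=2.1,fy=2.1,interpolation=cv2.INTER_CUBIC)
    cv2.imwrite("pics/top1.png",g[:,:,::-1])
    for p in [(253,156),(363,152),(366,195),(254,199)]: print(toplane(c,p,49)[0].round(0))
E
```

```text
24 [369 113  23  15 108] [377.53703704 122.40740741] [ 772. -164.   36.]
25 [469 143  25  57 362] [481.28453039 170.39779006] [ 613. -477.   36.]
26 [168 145   8  31  70] [171.52857143 159.85714286] [671. 472.  36.]
28 [ 253  152  113   48 4913] [308.40016283 175.40993283] [611.  53.  36.]
30 [195 154  35  33 261] [212.69731801 167.88888889] [642. 344.  36.]
31 [429 175  36  34 166] [444.18072289 193.90963855] [ 543. -356.   36.]
32 [180 196  36  32 220] [197.42272727 214.86818182] [500. 389.  36.]
34 [411 207  36  32 173] [427.65895954 219.78034682] [ 467. -301.   36.]
37 [223 232  30  27 207] [237.11594203 248.41545894] [397. 269.  36.]
40 [437 258  23  21 373] [447.72117962 268.27077748] [ 321. -353.   36.]
41 [191 267  24  24 418] [202.54066986 278.23205742] [311. 372.  36.]
[672. 218.  49.]
[ 676. -114.   49.]
[ 545. -118.   49.]
[541. 216.  49.]
```

View pics/top1.png

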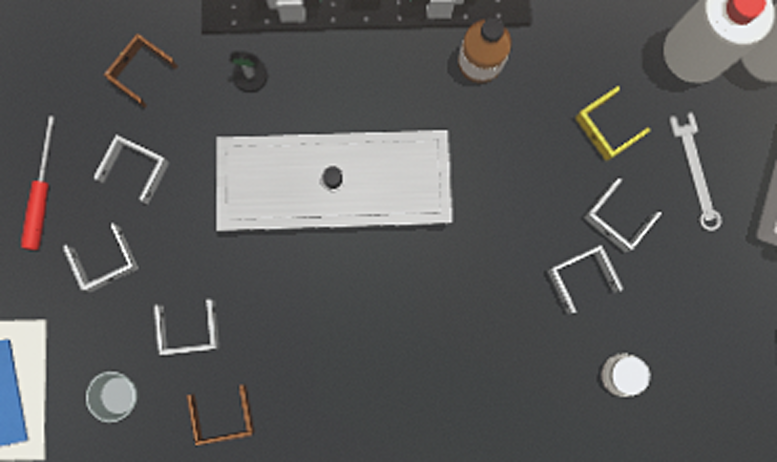

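The crop confirms it: five grey brackets, plus one yellow and two brown look-alikes to leave alone. Next I'll measure the lid and knob, and enlarge each bracket.

```bash
cat >> h.py <<'E'
def crop(c,x0,y0,w,h,s):
    g=cv2.resize(c["frame"][y0:y0+h,x0:x0+w],None,fx=s,fy=s,interpolation=cv2.INTER_CUBIC)
    for x in range(x0,x0+w,5): cv2.line(g,(int((x-x0+.5)*s),0),(int((x-x0+.5)*s),12 if x%10==0 else 5),(255,255,0),1); x%10==0 and cv2.putText(g,str(x),(int((x-x0+.5)*s)+2,12),0,.35,(255,255,0),1)
    for y in range(y0,y0+h,5): cv2.line(g,(0,int((y-y0+.5)*s)),(12 if y%10==0 else 5,int((y-y0+.5)*s)),(255,255,0),1); y%10==0 and cv2.putText(g,str(y),(2,int((y-y0+.5)*s)-2),0,.35,(255,255,0),1)
    return g
def save(n,g): cv2.imwrite("pics/"+n+".png",g[:,:,::-1])
def rectpose(c,mask,z):
    cs,_=cv2.findContours(mask,cv2.RETR_EXTERNAL,cv2.CHAIN_APPROX_NONE)
    k=max(cs,key=cv2.contourArea)[:,0,:]
    P=toplane(c,k,z)[:,:2]
    return cv2.minAreaRect(P.astype(np.float32))
E
python3 - <<'E'
from plant import r,camera
from h import *
c=camera("top"); s=camera("scene")
for cc in(c,s):
    nb,l,st,ce=blobs(cc,120)
    if cc is c: i=l[165,280]
    else: i=l[225,290]
    m=(l==i).astype(np.uint8); print(st[i],rectpose(cc,m,49))
    # knob
    fm=cv2.morphologyEx(m,cv2.MORPH_CLOSE,np.ones((25,25)))
    d=((cv2.cvtColor(cc["frame"],cv2.COLOR_RGB2GRAY)<70)&(fm>0)).astype(np.uint8)
    n2,l2,s2,c2=cv2.connectedComponentsWithStats(d); j=1+s2[1:,4].argmax(); print("knob",s2[j],c2[j],toplane(cc,c2[j],65)[0],toplane(cc,c2[j],75)[0])
tiles=[crop(c,x0,y0,42,42,8) for x0,y0 in[(192,148),(178,192),(218,226)]]
save("A",np.hstack(tiles[:2])); 
save("B",np.hstack([tiles[2],crop(c,426,172,42,42,8)])); save("C",crop(c,408,203,42,42,8))
E
```

```text
[ 253  152  113   48 4889] ((608.9102783203125, 51.90868377685547), (135.85597229003906, 333.9999694824219), 0.3332768380641937)
knob [305 173   8   7  19] [309. 177.] [600.40502791  50.18108597  65.        ] [598.53483989  49.89978084  75.        ]
[ 263  201  119   65 4291] ((612.6746826171875, 55.321434020996094), (138.7821502685547, 332.6732177734375), 0.33850330114364624)
knob [318 222   9  12  87] [322.25287356 227.72413793] [611.19999743  54.946326    65.        ] [616.86475146  56.55052838  75.        ]
```

View pics/A.png

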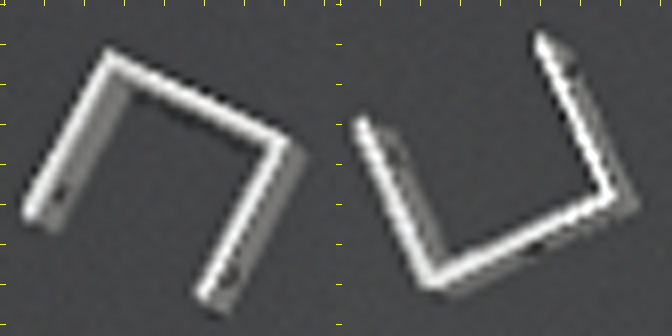

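View pics/B.png

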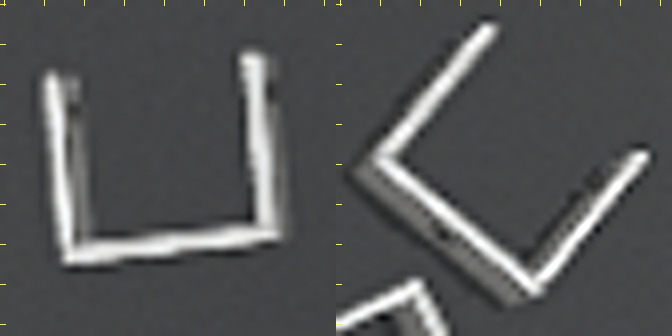

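View pics/C.png

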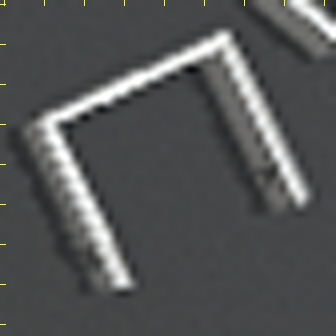

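```bash
cat >> h.py <<'E'
def go(s,*tg):
    """each target (x,y,z,jawdeg) -> tool-frame shift (mm), turn (deg about tool z)"""
    w,x,y,z=s["tool_rot"]; Rt=R.from_quat([x,y,z,w]); 
    yv=Rt.apply([0,1,0]); a0=np.degrees(np.arctan2(yv[1],yv[0]))
    print("pos",s["position"].round(1),"jaw",round(a0,1),"q6",round(s["q"][5],2),"t",round(float(s["clock"]),2),"tilt",Rt.apply([0,0,1])[:2].round(4),"gap",round(s["finger_gap"],1),"F",s["ft_force"].round(1))
    for t in tg:
        # level target: desired rotation with jaw angle nearest
        da=(t[3]-a0+90)%180-90
        a=np.radians(a0+da); Y=np.array([np.cos(a),np.sin(a),0]); Z=np.array([0,0,-1.]); X=np.cross(Y,Z)
        Rd=R.from_matrix(np.c_[X,Y,Z]); rv=np.degrees((Rt.inv()*Rd).as_rotvec())
        print(t,"->",Rt.inv().apply(np.array(t[:3])-s["position"]).round(1),rv.round(1))
def brackets(c,skip=None):
    f=c["frame"]; hsv=cv2.cvtColor(f,cv2.COLOR_RGB2HSV)
    g=greymask(c,110); n,l,st,ce=cv2.connectedComponentsWithStats(g,connectivity=8); out=[]
    for i in range(1,n):
        if not(90<st[i,4]<450) or max(st[i,2:4])>45 or min(st[i,2:4])<20: continue
        v=np.where(l==i,hsv[...,2],0); m=(v>0.72*v.max()).astype(np.uint8)
        ys,xs=np.nonzero(m); P=toplane(c,np.c_[xs,ys],36)[:,:2].astype(np.float32)
        (ctr,sz,ang)=cv2.minAreaRect(P); ctr=np.array(ctr)
        if not(55<min(sz)<90 and 60<max(sz)<100): continue
        d=ctr-P.mean(0); best=max(range(4),key=lambda k:d@[np.cos(np.radians(ang+90*k)),np.sin(np.radians(ang+90*k))])
        a=(ang+90*best+180)%360-180
        out.append((ctr,a)); print("px",ce[i].round(0),"ctr",ctr.round(1),"sz",np.round(sz,1),"mouth",round(a,1))
    return out
E
python3 - <<'E'
from plant import r,camera
from h import *
c=camera("top"); brackets(c); s=camera("scene");print("scene"); brackets(s)
go(r.get_state(),(610,53,160,90),(610,53,70,90))
E
```

```text
px [213. 168.] ctr [637.9 348.7] sz [79.9 68.4] mouth 153.0
px [444. 194.] ctr [ 551.  -366.1] sz [79.7 69.9] mouth -42.5
px [198. 215.] ctr [507.8 392. ] sz [68.6 78.8] mouth 23.5
px [428. 220.] ctr [ 459.  -304.5] sz [68.2 80.5] mouth -156.4
px [237. 248.] ctr [405.  266.7] sz [67.6 79.6] mouth 5.1
px [203. 278.] ctr [309.8 372.9] sz [67.7 68.4] mouth 135.1
scene
px [234. 178.] ctr [ 475.7 -295. ] sz [91.  78.4] mouth -67.0
px [439. 181.] ctr [317.5 375.1] sz [91.  62.2] mouth -179.7
px [404. 194.] ctr [409.7 270. ] sz [66.3 79.6] mouth 5.1
px [437. 232.] ctr [512. 395.] sz [67.8 79.8] mouth 24.4
px [414. 272.] ctr [641.4 350.8] sz [80.  68.7] mouth 152.6
pos [172.4 522.2 250.2] jaw 71.7 q6 -0.22 t 0.35 tilt [-0.0002 -0.0003] gap 85.5 F [-0.  -0.   0.2]
(610, 53, 160, 90) -> [-562.7 -308.4   90.3] [ -0.   -0.  -18.3]
(610, 53, 70, 90) -> [-562.7 -308.3  180.3] [ -0.   -0.  -18.3]
```

Request:
move_arm:
  deltas:
    - [[-1, -563, -308, 60, 0, 0, -18.3], [-1, -563, -308, 60, 0, 0, -18.3], [-1, -563, -308, 60, 0, 0, -18.3], [-1, -563, -308, 60, 0, 0, -18.3], [-1, -563, -308, 60, 0, 0, -18.3], [-1, -563, -308, 60, 0, 0, -18.3], [-1, -563, -308, 60, 0, 0, -18.3], [-1, -563, -308, 60, 0, 0, -18.3], [-1, -563, -308, 60, 0, 0, -18.3], [-1, -563, -308, 60, 0, 0, -18.3], [-1, -563, -308, 60, 0, 0, -18.3], [-1, -563, -308, 60, 0, 0, -18.3], [-1, -563, -308, 60, 0, 0, -18.3], [-1, -563, -308, 60, 0, 0, -18.3], [-1, -563, -308, 60, 0, 0, -18.3], [-1, -563, -308, 60, 0, 0, -18.3], [-1, -563, -308, 60, 0, 0, -18.3], [-1, -563, -308, 60, 0, 0, -18.3], [-1, -563, -308, 60, 0, 0, -18.3]]
  grip_force: 80

```text
clock: 2.72
position: [610.5, 53.3, 190.3]
tool_rot: [-0.0, -0.0, 1.0, 0.0]
ft_force: [0.7, -0.4, 0.0]
finger_gap: 85.6
```

Run:
```python
from plant import r,camera
from h import *
go(r.get_state(),(610,53,160,90),(610,53,72,90))
c=camera("scene"); save("s1",crop(c,230,120,180,160,4))
```

```text
pos [610.5  53.3 190.3] jaw 90.0 q6 -1.68 t 2.73 tilt [-0.0001  0.    ] gap 85.6 F [ 0.7 -0.4  0. ]
(610, 53, 160, 90) -> [ 0.5 -0.3 30.3] [ 0. -0.  0.]
(610, 53, 72, 90) -> [  0.5  -0.3 118.3] [ 0. -0.  0.]
```

View pics/s1.png

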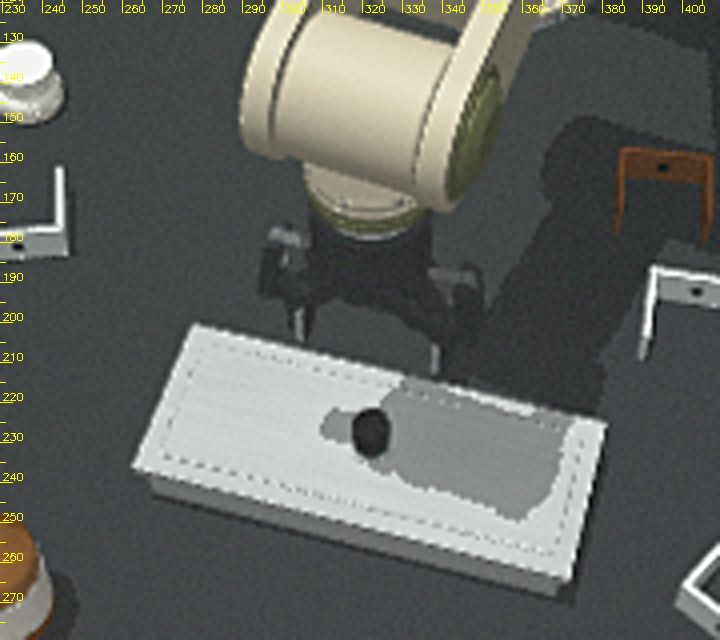

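The gripper is in line with the knob at (323,228). I'll descend and grip.

Request:
move_arm:
  deltas:
    - [[-1, 0, 0, 60, 0, 0, 0], [-1, 0, 0, 117, 0, 0, 0], [-1, 0, 0, 117, 0, 0, 0], [-1, 0, 0, 117, 0, 0, 0], [1, 0, 0, 117, 0, 0, 0], [1, 0, 0, 117, 0, 0, 0], [1, 0, 0, 117, 0, 0, 0], [1, 0, 0, 117, 0, 0, 0], [1, 0, 0, 117, 0, 0, 0], [1, 0, 0, 117, 0, 0, 0]]
  grip_force: 80

```text
clock: 4.03
position: [610.8, 53.4, 74.3]
tool_rot: [0.001, -0.0, 1.0, 0.0]
ft_force: [-1.3, 1.0, 5.4]
finger_gap: 25.6
```

Run:
```python
from plant import r,camera
from h import *
go(r.get_state(),(430,0,130,90),(430,0,36,90))
```

```text
pos [610.8  53.4  74.3] jaw 90.0 q6 -1.68 t 4.03 tilt [0.0013 0.0002] gap 25.6 F [-1.3  1.   5.4]
(430, 0, 130, 90) -> [180.7 -53.3 -55.9] [0.  0.1 0. ]
(430, 0, 36, 90) -> [180.8 -53.3  38.1] [0.  0.1 0. ]
```

Request:
move_arm:
  deltas:
    - [[1, 0, 0, -30, 0, 0, 0], [1, 0, 0, -60, 0, 0, 0], [1, 0, 0, -60, 0, 0, 0], [1, 60, -18, -60, 0, 0, 0], [1, 110, -35, -60, 0, 0, 0], [1, 150, -48, -60, 0, 0, 0], [1, 181, -53, -60, 0, 0, 0], [1, 181, -53, -60, 0, 0, 0], [1, 181, -53, -60, 0, 0, 0], [1, 181, -53, -60, 0, 0, 0]]

```text
clock: 5.28
position: [430.1, 0.3, 132.9]
tool_rot: [-0.0, -0.0, 1.0, 0.0]
ft_force: [0.7, -0.5, -4.2]
finger_gap: 25.7
```

Run:
```python
from plant import r,camera
from h import *
go(r.get_state(),(430,0,130,90),(430,0,38,90))
c=camera("scene"); save("s2",c["frame"])
```

```text
pos [4.301e+02 3.000e-01 1.329e+02] jaw 90.1 q6 -1.85 t 5.28 tilt [-0.0003  0.0001] gap 25.7 F [ 0.7 -0.5 -4.2]
(430, 0, 130, 90) -> [ 0.1 -0.3  2.9] [ 0.  -0.   0.1]
(430, 0, 38, 90) -> [ 0.  -0.3 94.9] [ 0.  -0.   0.1]
```

View pics/s2.png

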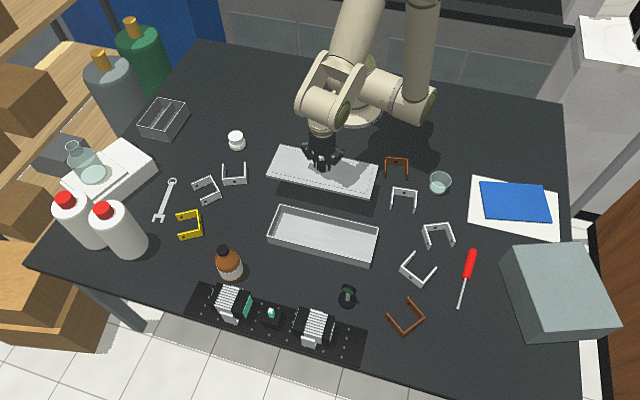

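The lid hangs level from the knob at about (322,165), and the tray is open and empty. I'll lay the lid down.

Request:
move_arm:
  deltas:
    - [[1, 0, 0, 40, 0, 0, 0], [1, 0, 0, 75, 0, 0, 0], [1, 0, 0, 90, 0, 0, 0], [1, 0, 0, 95, 0, 0, 0], [1, 0, 0, 97, 0, 0, 0], [1, 0, 0, 97, 0, 0, 0]]

```text
clock: 6.08
position: [429.9, 0.2, 36.8]
tool_rot: [0.001, -0.0, 1.0, -0.0]
ft_force: [0.1, 0.7, -4.2]
finger_gap: 25.8
```

Run:
```python
from plant import r,camera
from h import *
go(r.get_state())
```

```text
pos [4.299e+02 2.000e-01 3.680e+01] jaw 90.0 q6 -1.85 t 6.08 tilt [ 0.0011 -0.0003] gap 25.8 F [ 0.1  0.7 -4.2]
```

Request:
move_arm:
  deltas:
    - [[1, 0, 0, 1, 0, 0, 0], [1, 0, 0, 2, 0, 0, 0], [1, 0, 0, 2, 0, 0, 0]]

```text
clock: 6.45
position: [429.9, 0.1, 36.2]
tool_rot: [0.001, -0.0, 1.0, -0.0]
ft_force: [-5.3, 0.6, 21.8]
finger_gap: 25.7
```

Touching. I'll release and rise.

Request:
move_arm:
  deltas:
    - [[1, 0, 0, -1, 0, 0, 0], [-1, 0, 0, -1, 0, 0, 0], [-1, 0, 0, -1, 0, 0, 0], [-1, 0, 0, -1, 0, 0, 0], [-1, 0, 0, -1, 0, 0, 0], [-1, 0, 0, -50, 0, 0, 0], [-1, 0, 0, -110, 0, 0, 0], [-1, 0, 0, -160, 0, 0, 0], [-1, 0, 0, -160, 0, 0, 0]]

```text
clock: 7.58
position: [430.7, -0.1, 197.3]
tool_rot: [0.004, -0.0, 1.0, -0.001]
ft_force: [-0.4, -0.9, -1.4]
finger_gap: 85.2
```

Run:
```python
from plant import r,camera
from h import *
go(r.get_state())
c=camera("top"); save("t2",crop(c,225,90,220,210,3.5))
print("lid"); s=camera("scene"); save("s3",crop(s,250,130,150,150,4))
brackets(c);brackets(s)
```

```text
pos [ 4.307e+02 -1.000e-01  1.973e+02] jaw 90.0 q6 -1.85 t 7.58 tilt [ 0.0072 -0.0021] gap 85.2 F [-0.4 -0.9 -1.4]
lid
px [213. 168.] ctr [637.9 348.7] sz [79.9 68.4] mouth 153.0
px [444. 194.] ctr [ 551.  -366.1] sz [79.7 69.9] mouth -42.5
px [198. 215.] ctr [507.8 392. ] sz [68.6 78.8] mouth 23.5
px [428. 220.] ctr [ 459.  -304.5] sz [68.2 80.5] mouth -156.4
px [237. 248.] ctr [405.1 266.8] sz [67.7 79.4] mouth 4.9
px [203. 278.] ctr [309.8 372.9] sz [67.7 68.4] mouth 135.1
px [234. 178.] ctr [ 475.7 -295. ] sz [91.  78.4] mouth -67.0
px [439. 181.] ctr [317.  374.7] sz [90.8 63.4] mouth -176.9
px [404. 194.] ctr [409.7 270. ] sz [66.3 79.6] mouth 5.1
px [437. 232.] ctr [512.1 394.6] sz [67.8 80.6] mouth 24.2
px [414. 272.] ctr [641.4 350.8] sz [80.  68.6] mouth 152.6
```

View pics/t2.png

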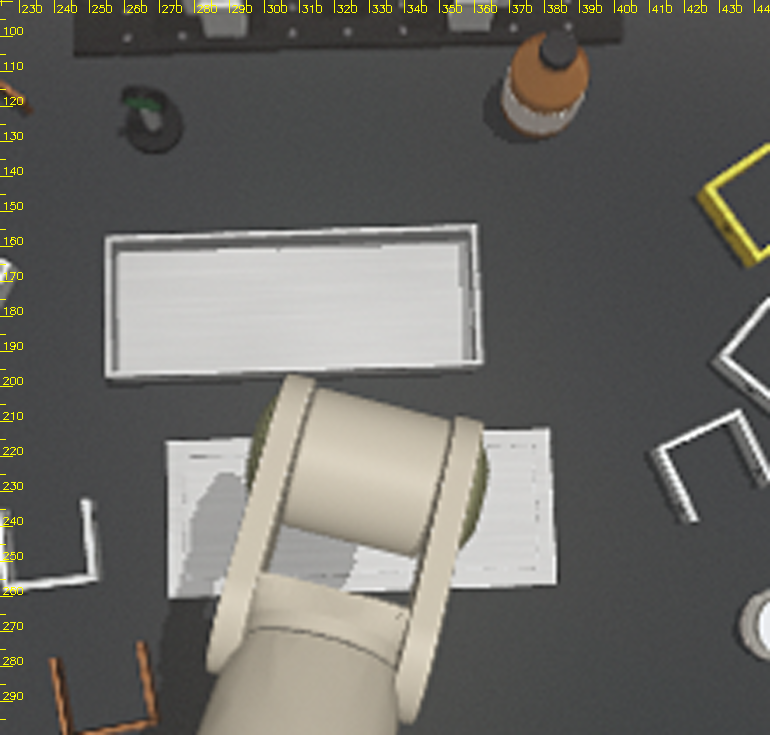

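View pics/s3.png

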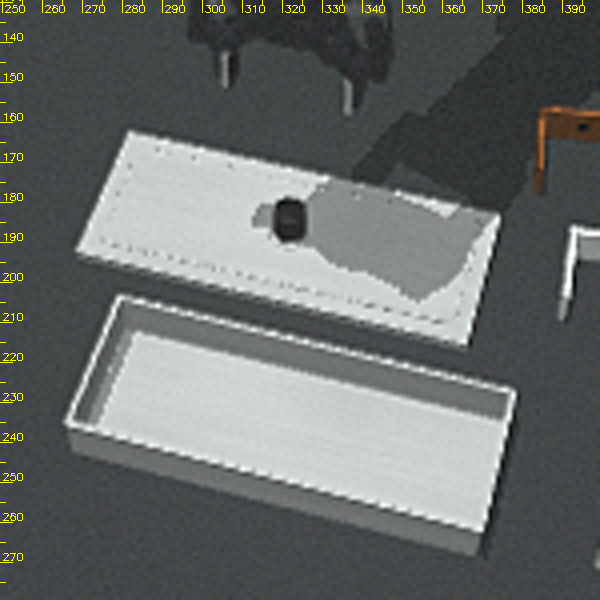

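Run:
```python
from plant import r,camera
from h import *
c=camera("top"); s=camera("scene")
T=np.array([(105,236),(477,225),(484,362),(107,378)])/3.5+[225-.5,90-.5]
S=np.array([(118,296),(516,389),(484,533),(68,424)])/4+[250-.5,130-.5]
for cc,p in((c,T),(s,S)):
    P=toplane(cc,p,46)[:,:2]; (x,sz,a)=cv2.minAreaRect(P.astype(np.float32)); print(P.round(0).tolist(),P.mean(0).round(1),sz,a, [np.degrees(np.arctan2(*(P[i]-P[j])[::-1])).round(2) for i,j in((0,1),(3,2))])
L=np.array([(166,441),(550,430),(556,583),(169,597)])/3.5+[225-.5,90-.5]
print("lid",toplane(c,L,11)[:,:2].mean(0))
L=np.array([(129,130),(500,215),(467,347),(77,254)])/4+[250-.5,130-.5]
print("lid",toplane(s,L,11)[:,:2].mean(0))
print("knob",toplane(s,np.array([(290,220)])/4+[250-.5,130-.5],27))
go(r.get_state())
```

```text
[[670.0, 214.0], [671.0, -107.0], [552.0, -108.0], [546.0, 213.0]] [609.8  52.8] (123.88085174560547, 321.38165283203125) 0.648883044719696 [np.float64(90.2), np.float64(90.94)]
[[554.0, -104.0], [549.0, 214.0], [673.0, 217.0], [673.0, -101.0]] [612.4  56.7] (123.89005279541016, 318.5441589355469) 0.8615527749061584 [np.float64(-89.14), np.float64(-89.94)]
lid [ 4.28367786e+02 -1.00573274e-01]
lid [432.89476911   2.5020471 ]
knob [[430.53849931   1.77084197  27.        ]]
pos [4.289e+02 4.000e-01 1.930e+02] jaw 90.0 q6 -1.85 t 7.78 tilt [-0.0027  0.0008] gap 85.3 F [ 0.1 -0.6  0.2]
```

Run:
```python
from plant import r,camera
from h import *
go(r.get_state(),(522,-387,120,47.5),(522,-387,24,47.5))
```

```text
pos [4.289e+02 4.000e-01 1.930e+02] jaw 90.0 q6 -1.85 t 7.78 tilt [-0.0027  0.0008] gap 85.3 F [ 0.1 -0.6  0.2]
(522, -387, 120, 47.5) -> [ -93.1 -387.5   72.5] [-0.  -0.2 42.5]
(522, -387, 24, 47.5) -> [ -93.3 -387.6  168.5] [-0.  -0.2 42.5]
```

Request:
move_arm:
  deltas:
    - [[0, -93, -387, 72, 0, 0, 42.5], [0, -93, -387, 72, 0, 0, 42.5], [0, -93, -387, 72, 0, 0, 42.5], [0, -93, -387, 72, 0, 0, 42.5], [0, -93, -387, 72, 0, 0, 42.5], [0, -93, -387, 72, 0, 0, 42.5], [0, -93, -387, 72, 0, 0, 42.5], [0, -93, -387, 72, 0, 0, 42.5], [0, -93, -387, 72, 0, 0, 42.5], [0, -93, -387, 72, 0, 0, 42.5], [0, -93, -387, 72, 0, 0, 42.5]]
  grip_force: 60

```text
clock: 9.15
position: [522.9, -385.9, 122.7]
tool_rot: [0.0, 0.362, 0.932, -0.0]
ft_force: [0.3, -0.2, -0.4]
finger_gap: 42.4
```

Run:
```python
from plant import r,camera
from h import *
go(r.get_state(),(522,-387,24,47.5))
c=camera("scene"); save("s4",crop(c,140,110,130,130,5))
```

```text
pos [ 522.9 -385.9  122.7] jaw 47.6 q6 -1.65 t 9.15 tilt [ 0.0002 -0.0001] gap 42.4 F [ 0.3 -0.2 -0.4]
(522, -387, 24, 47.5) -> [-0.  -1.4 98.7] [0.  0.  0.1]
```

View pics/s4.png

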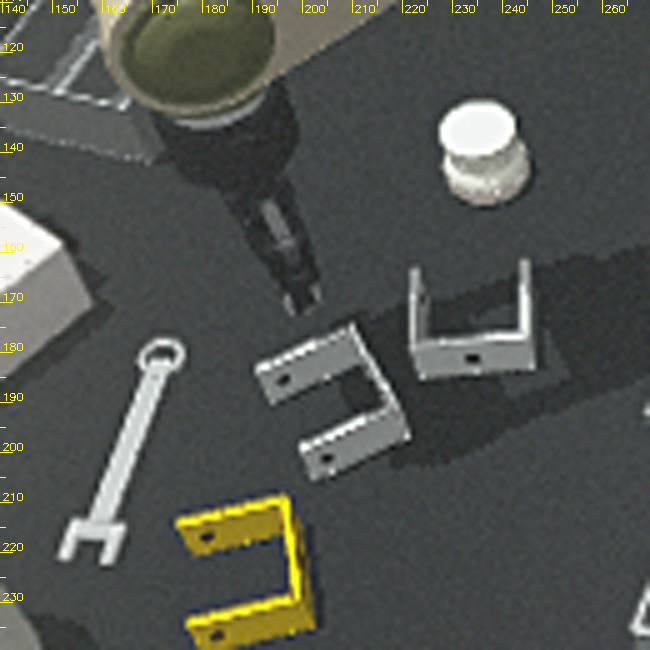

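The jaws hover above D's near leg at (200,178). I'll descend and grip.

Request:
move_arm:
  deltas:
    - [[0, 0, -1, 50, 0, 0, 0], [0, 0, -1, 90, 0, 0, 0], [0, 0, -1, 98, 0, 0, 0], [0, 0, -1, 98, 0, 0, 0], [1, 0, -1, 98, 0, 0, 0], [1, 0, -1, 98, 0, 0, 0], [1, 0, -1, 98, 0, 0, 0], [1, 0, -1, 98, 0, 0, 0], [1, 0, -1, 98, 0, 0, 0], [1, 0, -1, 40, 0, 0, 0], [1, 0, -1, 0, 0, 0, 0], [1, 0, -1, 0, 0, 0, 0]]
  grip_force: 60

```text
clock: 10.7
position: [523.0, -388.3, 126.1]
tool_rot: [0.003, 0.362, 0.932, -0.002]
ft_force: [-0.2, 0.8, -1.5]
finger_gap: 4.4
```

Run:
```python
from plant import r,camera
from h import *
go(r.get_state(),(591,124.5,122,90.5),(591,124.5,27,90.5))
c=camera("scene"); save("s5",crop(c,140,110,130,130,5))
```

```text
pos [ 523.  -388.3  126.1] jaw 47.5 q6 -1.65 t 10.7 tilt [ 0.0048 -0.0051] gap 4.4 F [-0.2  0.8 -1.5]
(591, 124.5, 122, 90.5) -> [296.1 424.2   1.8] [ -0.2   0.4 -43. ]
(591, 124.5, 27, 90.5) -> [296.7 424.3  96.8] [ -0.2   0.4 -43. ]
```

View pics/s5.png

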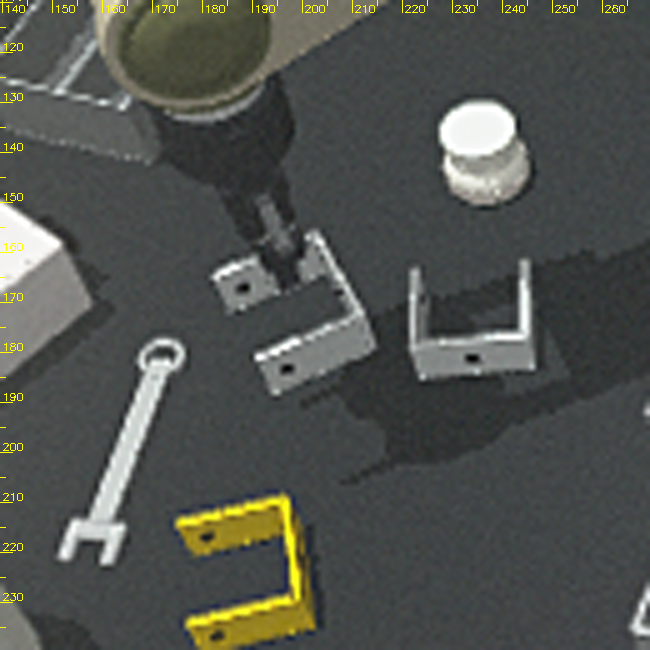

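D is held level in the jaws at (200,165), gap 4.4. I'll carry it to the tray.

Request:
move_arm:
  deltas:
    - [[1, 296, 424, 0, 0, 0, -43], [1, 296, 424, 0, 0, 0, -43], [1, 296, 424, 0, 0, 0, -43], [1, 296, 424, 0, 0, 0, -43], [1, 296, 424, 0, 0, 0, -43], [1, 296, 424, 0, 0, 0, -43], [1, 296, 424, 0, 0, 0, -43], [1, 296, 424, 0, 0, 0, -43], [1, 296, 424, 0, 0, 0, -43], [1, 296, 424, 0, 0, 0, -43], [1, 296, 424, 0, 0, 0, -43], [1, 296, 424, 0, 0, 0, -43], [1, 296, 424, 0, 0, 0, -43], [1, 296, 424, 0, 0, 0, -43]]

```text
clock: 12.5
position: [590.0, 124.7, 122.4]
tool_rot: [0.0, -0.004, 1.0, -0.0]
ft_force: [-0.8, 0.8, -0.9]
finger_gap: 4.3
```

Run:
```python
from plant import r,camera
from h import *
go(r.get_state(),(591,124.5,27,90.5))
c=camera("scene"); save("s6",crop(c,250,100,160,160,4))
c=camera("top"); save("t6",crop(c,230,120,160,110,4))
```

```text
pos [590.  124.7 122.4] jaw 90.5 q6 -1.57 t 12.5 tilt [ 0.0001 -0.    ] gap 4.3 F [-0.8  0.8 -0.9]
(591, 124.5, 27, 90.5) -> [-1.  -0.2 95.4] [-0.  0. -0.]
```

View pics/s6.png

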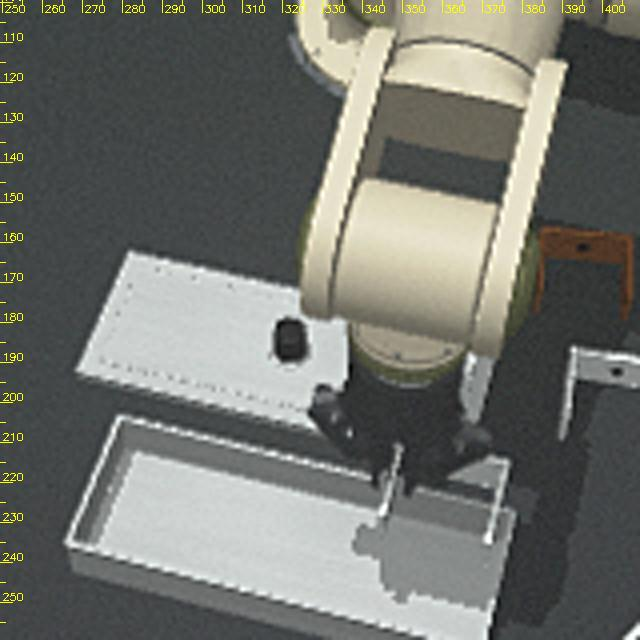

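View pics/t6.png

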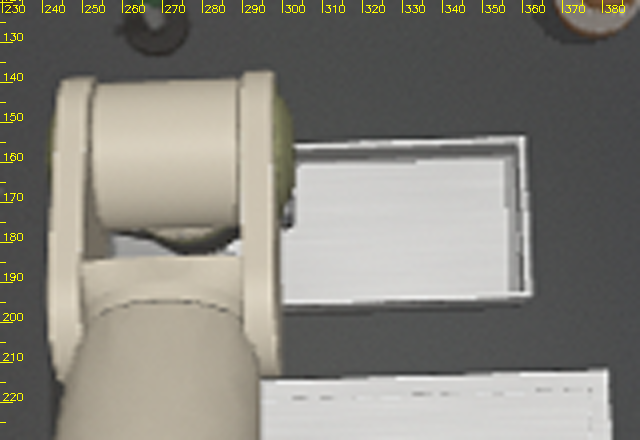

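Run:
```python
from plant import r,camera
from h import *
c=camera("scene")
E=[(633,124.7,134),(633,199.7,134),(633,199.7,98)]
print(((proj(c,E)-[250-.5,100-.5])*4).round(0))
```

```text
[[379. 513.]
 [486. 539.]
 [480. 565.]]
```

The projected leg tips agree with the picture to about a pixel. I'll lower it.

Request:
move_arm:
  deltas:
    - [[1, -1, 0, 40, 0, 0, 0], [1, -1, 0, 75, 0, 0, 0], [1, -1, 0, 88, 0, 0, 0], [1, -1, 0, 92, 0, 0, 0], [1, -1, 0, 94, 0, 0, 0], [1, -1, 0, 94, 0, 0, 0]]

```text
clock: 13.4
position: [591.4, 125.2, 29.3]
tool_rot: [0.001, -0.005, 1.0, 0.0]
ft_force: [0.8, 0.3, -0.0]
finger_gap: 4.2
```

Run:
```python
from plant import r,camera
from h import *
go(r.get_state())
c=camera("scene"); save("s6",crop(c,250,100,160,160,4))
```

```text
pos [591.4 125.2  29.3] jaw 90.5 q6 -1.57 t 13.4 tilt [0.0016 0.    ] gap 4.2 F [ 0.8  0.3 -0. ]
```

View pics/s6.png

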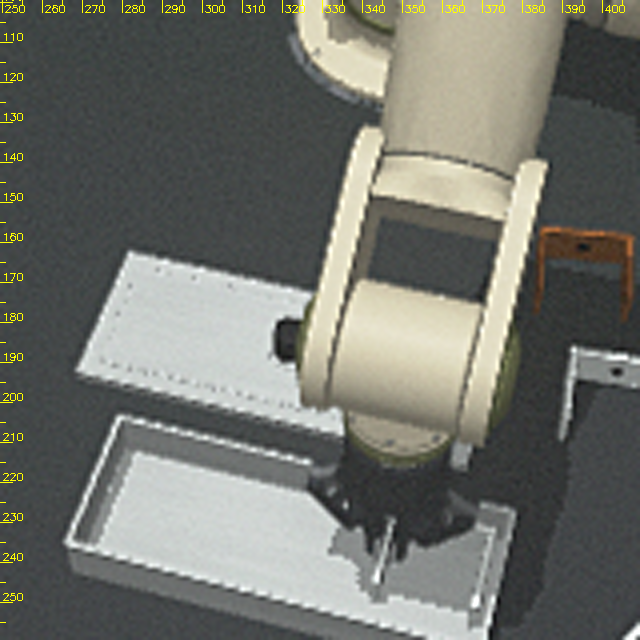

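Request:
move_arm:
  deltas:
    - [[1, 0, 0, 1, 0, 0, 0], [1, 0, 0, 2, 0, 0, 0], [0.4, 0, 0, 2, 0, 0, 0], [0.4, 0, 0, 2, 0, 0, 0], [0.4, 0, 0, 2, 0, 0, 0], [0.4, 0, 0, 2, 0, 0, 0], [0.4, 0, 0, -20, 0, 0, 0], [0.4, 0, 0, -80, 0, 0, 0], [0, 0, 0, -130, 0, 0, 0], [0, 0, 0, -130, 0, 0, 0]]

```text
clock: 14.7
position: [592.5, 125.3, 162.4]
tool_rot: [0.004, -0.005, 1.0, 0.0]
ft_force: [0.1, 0.0, -0.7]
finger_gap: 42.7
```

Run:
```python
from plant import r,camera
from h import *
# E: pick jaw -66.4 ; force jaw via intermediate; print
go(r.get_state(),(483,-334,130,113.6))
s=camera("scene"); save("s7",crop(s,250,170,160,100,4)); brackets(camera("top")); brackets(s)
```

```text
pos [592.5 125.3 162.4] jaw 90.5 q6 -1.57 t 14.7 tilt [0.008  0.0001] gap 42.7 F [ 0.1  0.  -0.7]
(483, -334, 130, 113.6) -> [ 114.1 -458.2   31.4] [ -0.1   0.5 -23.1]
px [213. 168.] ctr [638.2 348.6] sz [80.  68.2] mouth 153.7
px [198. 215.] ctr [507.8 392. ] sz [68.6 78.8] mouth 23.5
px [428. 220.] ctr [ 459.  -304.5] sz [68.2 80.5] mouth -156.4
px [234. 178.] ctr [ 475.3 -293.9] sz [93.  78.7] mouth -65.7
px [439. 182.] ctr [318.1 375.6] sz [60.5 91.2] mouth 176.8
px [405. 195.] ctr [409.6 270.8] sz [66.2 78.1] mouth 4.9
px [437. 232.] ctr [512.3 394.1] sz [67.8 81.6] mouth 24.2
px [414. 272.] ctr [641.4 350.8] sz [80.  68.7] mouth 152.6
```

View pics/s7.png

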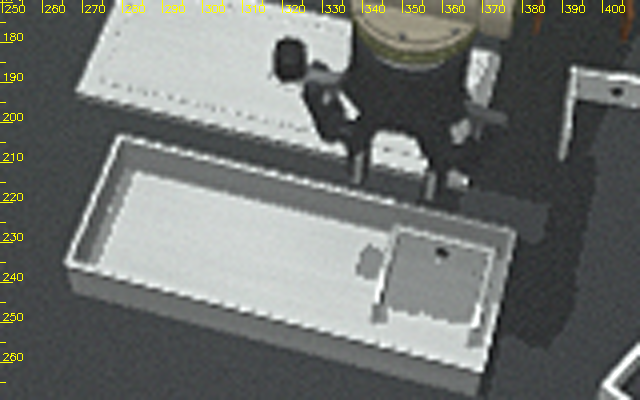

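D lies on the tray floor at the right end. Now I'll go for E at top pixel (428,220).

Request:
move_arm:
  deltas:
    - [[0, 114, -458, 34, 0, 0, -23], [0, 114, -458, 34, 0, 0, -23], [0, 114, -458, 34, 0, 0, -23], [0, 114, -458, 34, 0, 0, -23], [0, 114, -458, 34, 0, 0, -23], [0, 114, -458, 34, 0, 0, -23], [0, 114, -458, 34, 0, 0, -23], [0, 114, -458, 34, 0, 0, -23], [0, 114, -458, 34, 0, 0, -23], [0, 114, -458, 34, 0, 0, -23], [0, 114, -458, 34, 0, 0, -23], [0, 114, -458, 34, 0, 0, -23], [0, 114, -458, 34, 0, 0, -23]]

```text
clock: 16.42
position: [481.5, -333.3, 124.4]
tool_rot: [0.0, -0.204, 0.979, -0.0]
ft_force: [-0.0, 0.2, 0.7]
finger_gap: 42.9
```

Run:
```python
from plant import r,camera
from h import *
go(r.get_state(),(483,-334,24,113.6))
s=camera("scene"); save("s8",crop(s,140,100,130,130,5)); print(((proj(s,[(483,-334,36),(461,-303,36)])-[139.5,99.5])*5).round(0))
```

```text
pos [ 481.5 -333.3  124.4] jaw 113.6 q6 -2.79 t 16.43 tilt [ 0.0001 -0.0001] gap 42.9 F [-0.   0.2  0.7]
(483, -334, 24, 113.6) -> [ -1.1  -1.2 100.4] [-0.  0. -0.]
[[412. 365.]
 [467. 350.]]
```

View pics/s8.png

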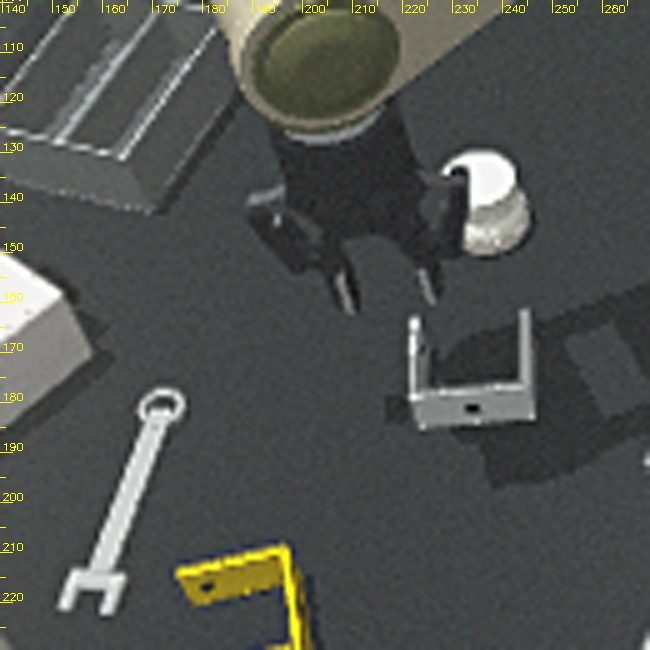

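Request:
move_arm:
  deltas:
    - [[0, -1, -1, 50, 0, 0, 0], [0, -1, -1, 90, 0, 0, 0], [0, -1, -1, 100, 0, 0, 0], [0, -1, -1, 100, 0, 0, 0], [1, -1, -1, 100, 0, 0, 0], [1, -1, -1, 100, 0, 0, 0], [1, -1, -1, 100, 0, 0, 0], [1, -1, -1, 100, 0, 0, 0], [1, -1, -1, 100, 0, 0, 0], [1, -1, -1, 60, 0, 0, 0], [1, -1, -1, 0, 0, 0, 0], [1, -1, -1, 0, 0, 0, 0], [1, -1, -1, 0, 0, 0, 0]]

```text
clock: 18.1
position: [482.2, -334.0, 123.9]
tool_rot: [-0.0, -0.204, 0.979, 0.0]
ft_force: [-0.8, 0.3, -1.0]
finger_gap: 4.1
```

Run:
```python
from plant import r,camera
from h import *
go(r.get_state(),(631,76.5,124,90.5))
s=camera("scene"); save("s9",crop(s,140,100,130,130,5))
```

```text
pos [ 482.2 -334.   123.9] jaw 113.5 q6 -2.79 t 18.1 tilt [-0.0005  0.0005] gap 4.1 F [-0.8  0.3 -1. ]
(631, 76.5, 124, 90.5) -> [-3.003e+02  3.170e+02  1.000e-01] [ 0. -0. 23.]
```

View pics/s9.png

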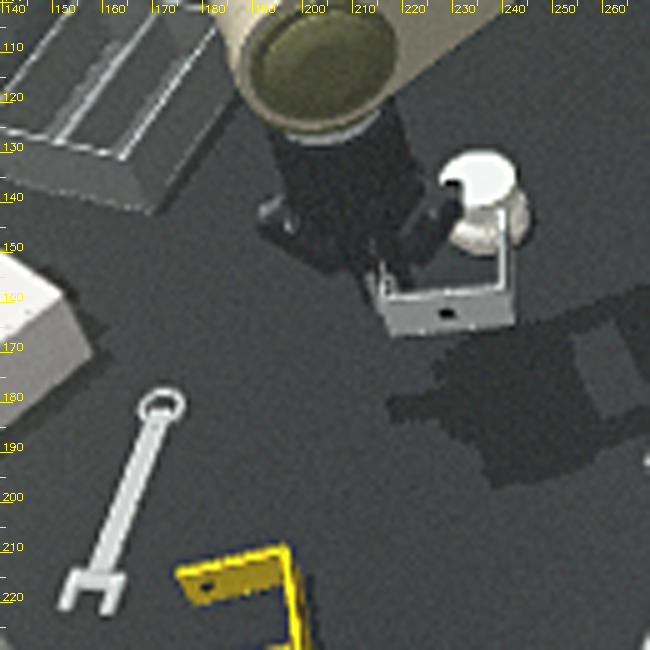

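E is held level. Carry it over.

Request:
move_arm:
  deltas:
    - [[1, -300, 317, 0, 0, 0, 23], [1, -300, 317, 0, 0, 0, 23], [1, -300, 317, 0, 0, 0, 23], [1, -300, 317, 0, 0, 0, 23], [1, -300, 317, 0, 0, 0, 23], [1, -300, 317, 0, 0, 0, 23], [1, -300, 317, 0, 0, 0, 23], [1, -300, 317, 0, 0, 0, 23], [1, -300, 317, 0, 0, 0, 23], [1, -300, 317, 0, 0, 0, 23], [1, -300, 317, 0, 0, 0, 23], [1, -300, 317, 0, 0, 0, 23], [1, -300, 317, 0, 0, 0, 23]]

```text
clock: 19.77
position: [631.0, 75.7, 124.4]
tool_rot: [0.0, -0.004, 1.0, -0.0]
ft_force: [-0.0, 0.2, -0.4]
finger_gap: 3.9
```

Run:
```python
from plant import r,camera
from h import *
go(r.get_state(),(631,76.5,27,90.5))
s=camera("scene"); save("s10",crop(s,250,120,160,150,4));
P=[(588,76.5,135),(588,151.5,135),(591+43,124.5,39),(591+43,199.5,39),(591-27,124.5,39)]
print(((proj(s,P)-[249.5,119.5])*4).round(0))
```

```text
pos [631.   75.7 124.4] jaw 90.5 q6 -1.65 t 19.77 tilt [ 0.0001 -0.    ] gap 3.9 F [-0.   0.2 -0.4]
(631, 76.5, 27, 90.5) -> [ 0.   0.8 97.4] [-0.  0.  0.]
[[330. 363.]
 [432. 388.]
 [372. 499.]
 [471. 525.]
 [395. 421.]]
```

View pics/s10.png

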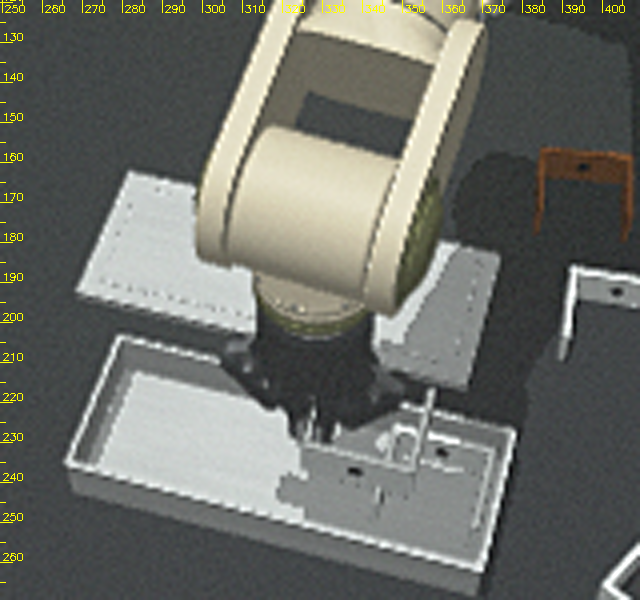

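The leg tips match the prediction. I'll insert and release.

Request:
move_arm:
  deltas:
    - [[1, 0, 1, 45, 0, 0, 0], [1, 0, 1, 75, 0, 0, 0], [1, 0, 1, 90, 0, 0, 0], [1, 0, 1, 95, 0, 0, 0], [1, 0, 1, 97, 0, 0, 0], [1, 0, 1, 98, 0, 0, 0], [1, 0, 1, 98, 0, 0, 0]]

```text
clock: 20.7
position: [631.5, 77.0, 28.7]
tool_rot: [0.001, -0.005, 1.0, -0.0]
ft_force: [-3.2, 0.1, 8.1]
finger_gap: 4.1
```

Run:
```python
from plant import r,camera
from h import *
go(r.get_state())
s=camera("scene"); save("s11",crop(s,250,170,160,100,4));
```

```text
pos [631.5  77.   28.7] jaw 90.5 q6 -1.64 t 20.7 tilt [ 0.0022 -0.0003] gap 4.1 F [-3.2  0.1  8.1]
```

View pics/s11.png

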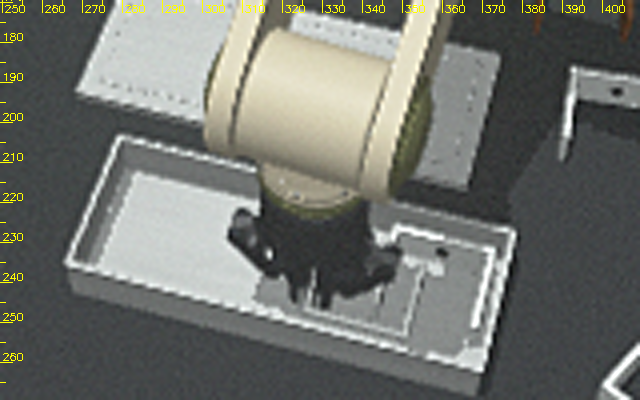

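It's on the floor (8 N). Release, rise, and head for B.

Request:
move_arm:
  deltas:
    - [[0.4, 0, 0, 0, 0, 0, 0], [0.4, 0, 0, 0, 0, 0, 0], [0.4, 0, 0, 0, 0, 0, 0], [0.4, 0, 0, 0, 0, 0, 0], [0.4, 0, 0, -20, 0, 0, 0], [0.4, 0, 0, -80, 0, 0, 0], [0, 0, 0, -130, 0, 0, 0], [0, 0, 0, -130, 0, 0, 0], [0, 0, 0, -130, 0, 0, 0]]

```text
clock: 21.88
position: [630.6, 77.1, 155.5]
tool_rot: [-0.001, -0.005, 1.0, 0.0]
ft_force: [-0.5, 0.1, -1.5]
finger_gap: 42.9
```

Run:
```python
from plant import r,camera
from h import *
go(r.get_state(),(518,356,125,113.5))
s=camera("scene"); save("s12",crop(s,250,170,200,130,4)); brackets(camera("top")); brackets(s)
```

```text
pos [630.6  77.1 155.5] jaw 90.5 q6 -1.64 t 21.88 tilt [-0.0013  0.0001] gap 42.9 F [-0.5  0.1 -1.5]
(518, 356, 125, 113.5) -> [109.9 280.   30.7] [  0.   -0.1 -23. ]
px [213. 168.] ctr [637.9 348.7] sz [79.9 68.4] mouth 153.0
px [198. 215.] ctr [507.8 392. ] sz [68.6 78.8] mouth 23.5
px [440. 182.] ctr [318.1 375.6] sz [60.5 91.2] mouth 176.8
px [404. 195.] ctr [409.6 269.9] sz [66.1 80.1] mouth 4.7
px [437. 232.] ctr [512.3 394.1] sz [67.8 81.6] mouth 24.2
px [414. 272.] ctr [641.4 350.8] sz [80.  68.6] mouth 152.6
```

View pics/s12.png

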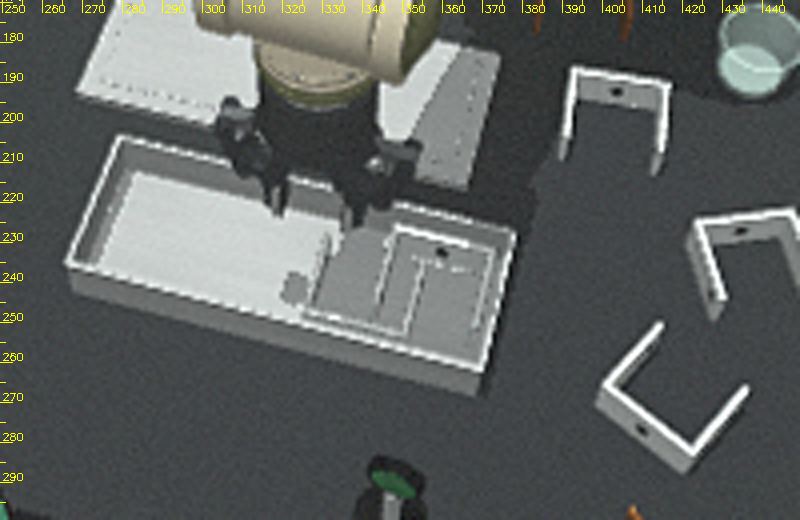

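Two are interlocked. To B.

Request:
move_arm:
  deltas:
    - [[0, 110, 280, 30, 0, 0, -23], [0, 110, 280, 30, 0, 0, -23], [0, 110, 280, 30, 0, 0, -23], [0, 110, 280, 30, 0, 0, -23], [0, 110, 280, 30, 0, 0, -23], [0, 110, 280, 30, 0, 0, -23], [0, 110, 280, 30, 0, 0, -23], [0, 110, 280, 30, 0, 0, -23], [0, 110, 280, 30, 0, 0, -23], [0, 110, 280, 30, 0, 0, -23]]

```text
clock: 23.22
position: [518.7, 355.4, 126.4]
tool_rot: [0.0, -0.203, 0.979, -0.0]
ft_force: [1.1, -0.2, 0.3]
finger_gap: 42.6
```

Run:
```python
from plant import r,camera
from h import *
go(r.get_state(),(518,356,24,113.5))
s=camera("scene"); save("s13",crop(s,370,150,120,110,5)); print(((proj(s,[(518,356,36)])-[369.5,149.5])*5).round(0))
```

```text
pos [518.7 355.4 126.4] jaw 113.5 q6 -1.57 t 23.23 tilt [ 0. -0.] gap 42.6 F [ 1.1 -0.2  0.3]
(518, 356, 24, 113.5) -> [  0.4   0.8 102.4] [-0.  0. -0.]
[[283. 409.]]
```

View pics/s13.png

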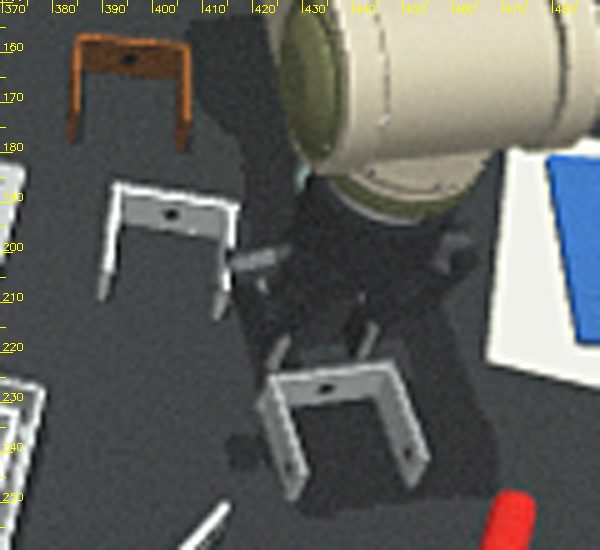

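The target (283,409) lies on B's left leg. Grip it.

Request:
move_arm:
  deltas:
    - [[0, 0, 1, 50, 0, 0, 0], [0, 0, 1, 90, 0, 0, 0], [0, 0, 1, 102, 0, 0, 0], [0, 0, 1, 102, 0, 0, 0], [1, 0, 1, 102, 0, 0, 0], [1, 0, 1, 102, 0, 0, 0], [1, 0, 1, 102, 0, 0, 0], [1, 0, 1, 102, 0, 0, 0], [1, 0, 1, 102, 0, 0, 0], [1, 0, 1, 60, 0, 0, 0], [1, 0, 1, 0, 0, 0, 0], [1, 0, 1, 0, 0, 0, 0], [1, 0, 1, 0, 0, 0, 0]]

```text
clock: 24.9
position: [517.6, 356.7, 125.8]
tool_rot: [-0.0, -0.204, 0.979, -0.0]
ft_force: [-0.1, -0.9, -1.8]
finger_gap: 4.2
```

Run:
```python
from plant import r,camera
from h import *
go(r.get_state(),(591,28.5,125,90.5))
s=camera("scene"); save("s14",crop(s,370,150,120,110,5))
```

```text
pos [517.6 356.7 125.8] jaw 113.5 q6 -1.57 t 24.9 tilt [-0.0009 -0.0004] gap 4.2 F [-0.1 -0.9 -1.8]
(591, 28.5, 125, 90.5) -> [  63.7 -330.2    0.9] [-0.  -0.1 23. ]
```

View pics/s14.png

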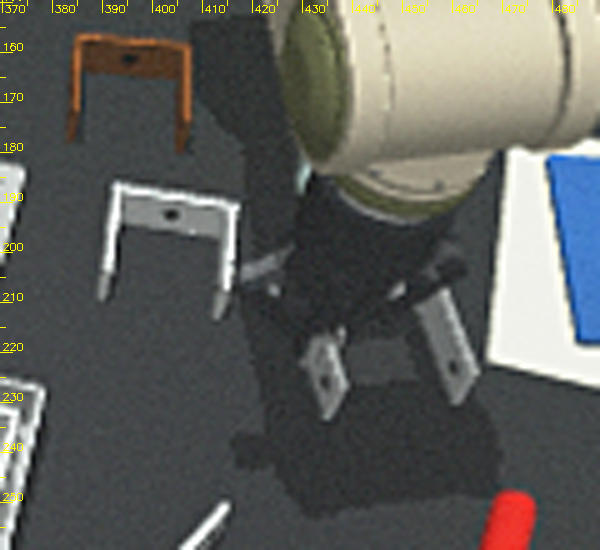

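Held. Carry it to slot 3.

Request:
move_arm:
  deltas:
    - [[1, 64, -330, 0, 0, 0, 23], [1, 64, -330, 0, 0, 0, 23], [1, 64, -330, 0, 0, 0, 23], [1, 64, -330, 0, 0, 0, 23], [1, 64, -330, 0, 0, 0, 23], [1, 64, -330, 0, 0, 0, 23], [1, 64, -330, 0, 0, 0, 23], [1, 64, -330, 0, 0, 0, 23], [1, 64, -330, 0, 0, 0, 23], [1, 64, -330, 0, 0, 0, 23], [1, 64, -330, 0, 0, 0, 23]]

```text
clock: 26.32
position: [591.0, 29.3, 126.4]
tool_rot: [0.0, -0.005, 1.0, 0.0]
ft_force: [-0.0, 0.2, -1.6]
finger_gap: 3.9
```

Run:
```python
from plant import r,camera
from h import *
go(r.get_state(),(591,28.5,27,90.5))
s=camera("scene"); save("s15",crop(s,250,140,160,130,4));
P=[(634,28.5,136),(634,103.5,136)]
print(((proj(s,P)-[249.5,139.5])*4).round(0))
```

```text
pos [591.   29.3 126.4] jaw 90.6 q6 -1.73 t 26.32 tilt [0. 0.] gap 3.9 F [-0.   0.2 -1.6]
(591, 28.5, 27, 90.5) -> [ 0.  -0.8 99.4] [0.  0.  0.1]
[[246. 319.]
 [350. 345.]]
```

View pics/s15.png

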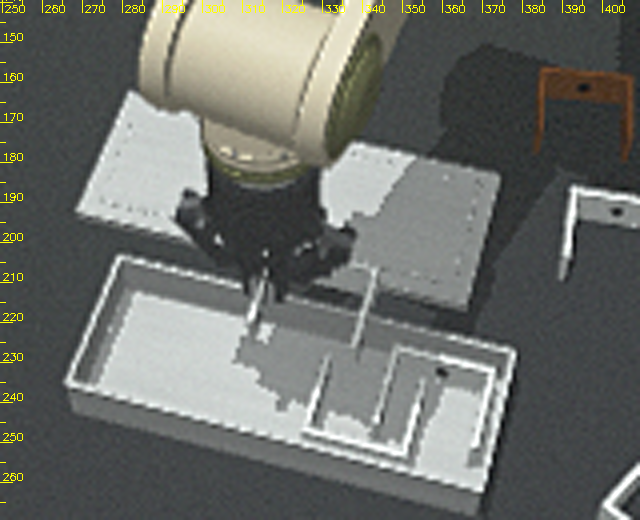

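Request:
move_arm:
  deltas:
    - [[1, 0, -1, 45, 0, 0, 0], [1, 0, -1, 75, 0, 0, 0], [1, 0, -1, 90, 0, 0, 0], [1, 0, -1, 96, 0, 0, 0], [1, 0, -1, 99, 0, 0, 0], [1, 0, -1, 100, 0, 0, 0], [1, 0, -1, 100, 0, 0, 0]]

```text
clock: 27.25
position: [591.5, 27.8, 28.8]
tool_rot: [0.001, -0.005, 1.0, -0.0]
ft_force: [-5.4, -0.1, 12.2]
finger_gap: 4.2
```

Run:
```python
from plant import r,camera
from h import *
go(r.get_state())
s=camera("scene"); save("s16",crop(s,250,170,160,100,4));
```

```text
pos [591.5  27.8  28.8] jaw 90.5 q6 -1.73 t 27.25 tilt [ 0.0022 -0.0005] gap 4.2 F [-5.4 -0.1 12.2]
```

View pics/s16.png

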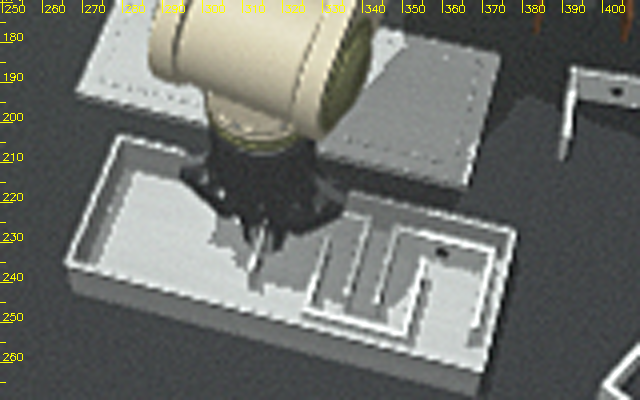

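Seated. Release and rise.

Request:
move_arm:
  deltas:
    - [[0.4, 0, 0, 0, 0, 0, 0], [0.4, 0, 0, 0, 0, 0, 0], [0.4, 0, 0, 0, 0, 0, 0], [0.4, 0, 0, 0, 0, 0, 0], [0.4, 0, 0, -20, 0, 0, 0], [0.4, 0, 0, -80, 0, 0, 0], [0, 0, 0, -130, 0, 0, 0], [0, 0, 0, -130, 0, 0, 0], [0, 0, 0, -130, 0, 0, 0]]

```text
clock: 28.42
position: [590.7, 27.9, 155.6]
tool_rot: [-0.001, -0.005, 1.0, 0.0]
ft_force: [0.2, -0.6, -0.6]
finger_gap: 42.7
```

Run:
```python
from plant import r,camera
from h import *
go(r.get_state(),(630,313,125,63))
s=camera("scene"); save("s17",crop(s,250,150,200,140,4)); brackets(camera("top")); print(); brackets(s)
```

```text
pos [590.7  27.9 155.6] jaw 90.5 q6 -1.73 t 28.43 tilt [-0.0012  0.0002] gap 42.7 F [ 0.2 -0.6 -0.6]
(630, 313, 125, 63) -> [-42.  284.8  30.6] [-0.  -0.1 27.5]
px [213. 168.] ctr [637.9 348.7] sz [79.9 68.4] mouth 153.0
px [237. 248.] ctr [405.  266.7] sz [67.6 79.6] mouth 5.1

px [440. 182.] ctr [318.1 375.6] sz [60.5 91.2] mouth 176.8
px [404. 194.] ctr [409.7 270. ] sz [66.3 79.6] mouth 5.1
px [414. 272.] ctr [641.4 350.8] sz [80.  68.6] mouth 152.6
```

View pics/s17.png

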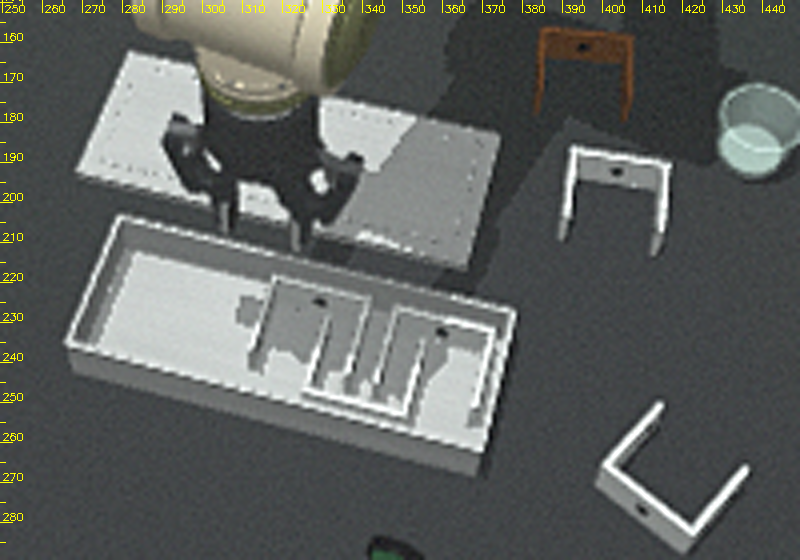

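Three are interlocked. To A.

Request:
move_arm:
  deltas:
    - [[0, -42, 285, 30, 0, 0, 27.5], [0, -42, 285, 30, 0, 0, 27.5], [0, -42, 285, 30, 0, 0, 27.5], [0, -42, 285, 30, 0, 0, 27.5], [0, -42, 285, 30, 0, 0, 27.5], [0, -42, 285, 30, 0, 0, 27.5], [0, -42, 285, 30, 0, 0, 27.5], [0, -42, 285, 30, 0, 0, 27.5], [0, -42, 285, 30, 0, 0, 27.5], [0, -42, 285, 30, 0, 0, 27.5]]

```text
clock: 29.78
position: [630.6, 312.6, 126.5]
tool_rot: [0.0, 0.234, 0.972, 0.0]
ft_force: [0.4, 0.8, 0.0]
finger_gap: 42.6
```

Run:
```python
from plant import r,camera
from h import *
go(r.get_state(),(630,313,24,63))
s=camera("scene"); save("s18",crop(s,360,180,120,110,5)); print(((proj(s,[(630,313,36)])-[359.5,179.5])*5).round(0))
```

```text
pos [630.6 312.6 126.5] jaw 63.0 q6 -0.81 t 29.77 tilt [0.0002 0.    ] gap 42.6 F [0.4 0.8 0. ]
(630, 313, 24, 63) -> [7.000e-01 1.000e-01 1.025e+02] [ 0.  0. -0.]
[[232. 402.]]
```

View pics/s18.png

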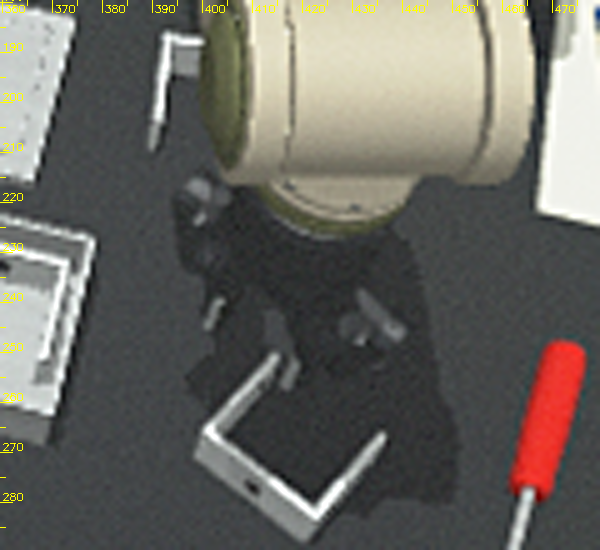

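The target (232,402) is on A's left leg. Grip it.

Request:
move_arm:
  deltas:
    - [[0, 1, 0, 50, 0, 0, 0], [0, 1, 0, 90, 0, 0, 0], [0, 1, 0, 102, 0, 0, 0], [0, 1, 0, 102, 0, 0, 0], [1, 1, 0, 102, 0, 0, 0], [1, 1, 0, 102, 0, 0, 0], [1, 1, 0, 102, 0, 0, 0], [1, 1, 0, 102, 0, 0, 0], [1, 1, 0, 102, 0, 0, 0], [1, 1, 0, 60, 0, 0, 0], [1, 1, 0, 0, 0, 0, 0], [1, 1, 0, 0, 0, 0, 0], [1, 1, 0, 0, 0, 0, 0]]

```text
clock: 31.45
position: [629.1, 313.5, 125.8]
tool_rot: [-0.0, 0.233, 0.972, -0.0]
ft_force: [-0.3, -0.5, -0.9]
finger_gap: 3.7
```

Run:
```python
from plant import r,camera
from h import *
go(r.get_state(),(631,-19.5,125,90.5))
s=camera("scene"); save("s19",crop(s,360,180,120,110,5))
```

```text
pos [629.1 313.5 125.8] jaw 63.0 q6 -0.81 t 31.45 tilt [-0.0009 -0.0003] gap 3.7 F [-0.3 -0.5 -0.9]
(631, -19.5, 125, 90.5) -> [-152.7 -296.     0.9] [ -0.   -0.  -27.5]
```

View pics/s19.png

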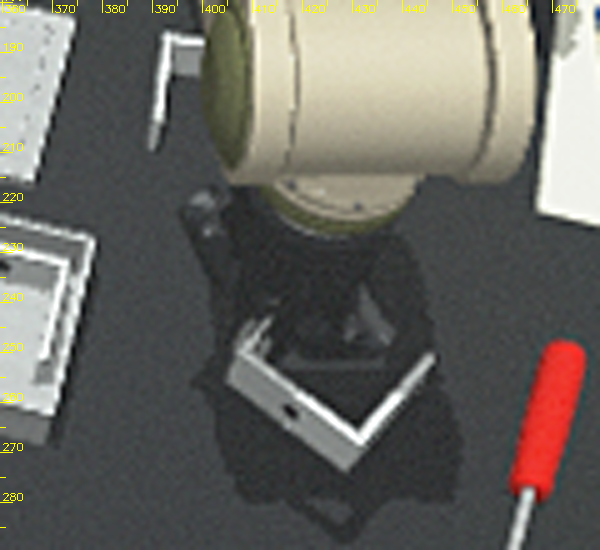

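Held. To slot 4.

Request:
move_arm:
  deltas:
    - [[1, -153, -296, 0, 0, 0, -27.5], [1, -153, -296, 0, 0, 0, -27.5], [1, -153, -296, 0, 0, 0, -27.5], [1, -153, -296, 0, 0, 0, -27.5], [1, -153, -296, 0, 0, 0, -27.5], [1, -153, -296, 0, 0, 0, -27.5], [1, -153, -296, 0, 0, 0, -27.5], [1, -153, -296, 0, 0, 0, -27.5], [1, -153, -296, 0, 0, 0, -27.5], [1, -153, -296, 0, 0, 0, -27.5], [1, -153, -296, 0, 0, 0, -27.5]]

```text
clock: 32.88
position: [631.7, -19.0, 126.4]
tool_rot: [0.0, -0.005, 1.0, 0.0]
ft_force: [0.2, 0.2, -0.8]
finger_gap: 4.0
```

Run:
```python
from plant import r,camera
from h import *
go(r.get_state(),(631,-19.5,27,90.5))
s=camera("scene"); save("s20",crop(s,250,140,160,130,4));
P=[(588,-19.5,136),(588,55.5,136)]
print(((proj(s,P)-[249.5,139.5])*4).round(0))
```

```text
pos [631.7 -19.  126.4] jaw 90.6 q6 -1.8 t 32.88 tilt [0. 0.] gap 4.0 F [ 0.2  0.2 -0.8]
(631, -19.5, 27, 90.5) -> [ 0.7 -0.5 99.4] [0.  0.  0.1]
[[201. 251.]
 [301. 276.]]
```

View pics/s20.png

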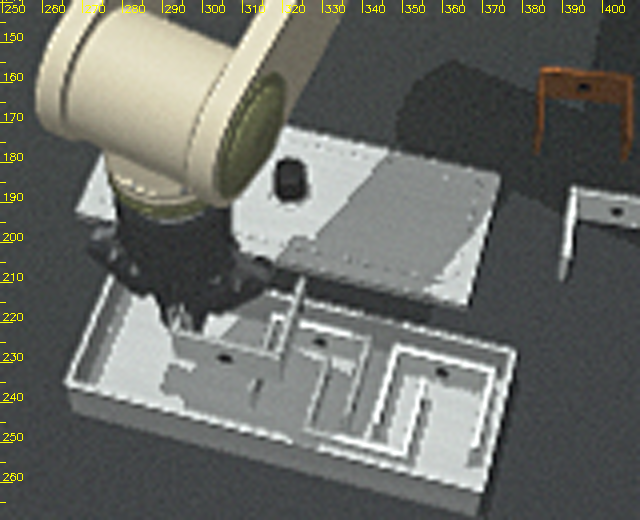

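Bracket D's left leg looks slightly different, so I'll enlarge it before lowering.

Run:
```python
from plant import r,camera
from h import *
s=camera("scene"); save("s21",np.hstack([crop(s,300,205,80,62,9)])); t=camera("top"); save("t21",crop(t,248,150,80,52,9))
```

```text
(no output)
```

View pics/s21.png

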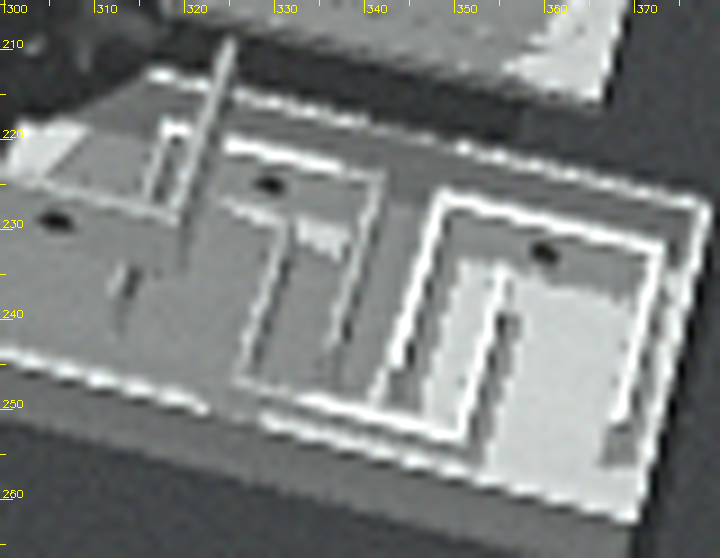

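View pics/t21.png

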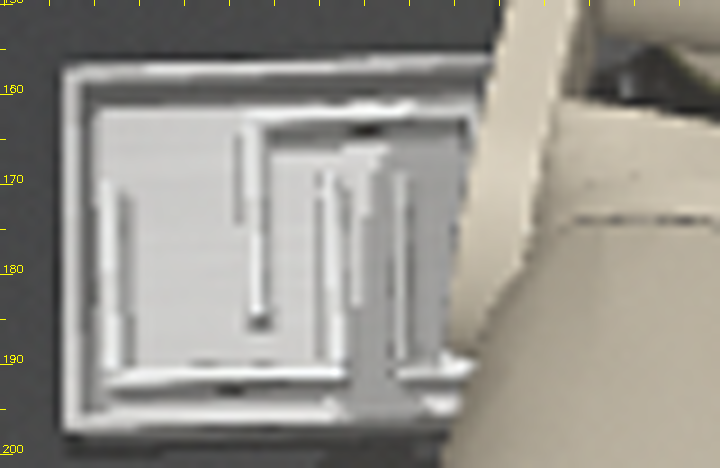

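Nothing has moved; it was only the light. Lower.

Request:
move_arm:
  deltas:
    - [[1, 0, -1, 45, 0, 0, 0], [1, 0, -1, 75, 0, 0, 0], [1, 0, -1, 90, 0, 0, 0], [1, 0, -1, 96, 0, 0, 0], [1, 0, -1, 99, 0, 0, 0], [1, 0, -1, 100, 0, 0, 0], [1, 0, -1, 100, 0, 0, 0]]

```text
clock: 33.9
position: [632.1, -20.7, 29.0]
tool_rot: [0.001, -0.005, 1.0, -0.0]
ft_force: [-6.8, 0.1, 9.7]
finger_gap: 3.9
```

Run:
```python
from plant import r,camera
from h import *
go(r.get_state())
s=camera("scene"); save("s22",crop(s,250,170,160,100,4));
```

```text
pos [632.1 -20.7  29. ] jaw 90.5 q6 -1.8 t 33.9 tilt [ 0.0022 -0.0007] gap 3.9 F [-6.8  0.1  9.7]
```

View pics/s22.png

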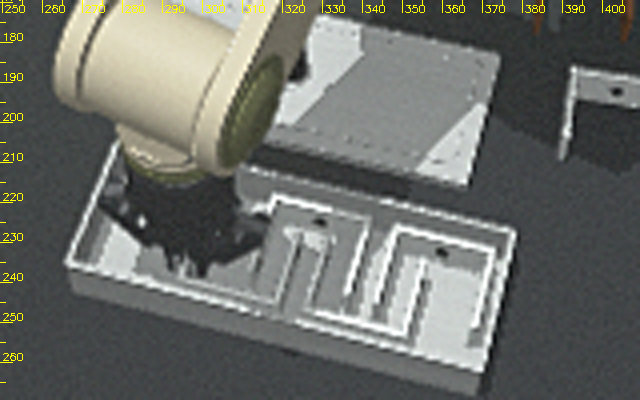

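Request:
move_arm:
  deltas:
    - [[0.4, 0, 0, 0, 0, 0, 0], [0.4, 0, 0, 0, 0, 0, 0], [0.4, 0, 0, 0, 0, 0, 0], [0.4, 0, 0, 0, 0, 0, 0], [0.4, 0, 0, -20, 0, 0, 0], [0.4, 0, 0, -80, 0, 0, 0], [0, 0, 0, -130, 0, 0, 0], [0, 0, 0, -130, 0, 0, 0], [0, 0, 0, -130, 0, 0, 0]]

```text
clock: 35.08
position: [631.3, -20.5, 155.5]
tool_rot: [-0.001, -0.005, 1.0, 0.0]
ft_force: [-0.3, 0.3, 0.0]
finger_gap: 42.8
```

Run:
```python
from plant import r,camera
from h import *
go(r.get_state(),(402,230,125,95))
s=camera("scene"); save("s23",crop(s,250,150,200,140,4)); brackets(camera("top")); print(); brackets(s)
```

```text
pos [631.3 -20.5 155.5] jaw 90.5 q6 -1.8 t 35.08 tilt [-0.0013  0.0003] gap 42.8 F [-0.3  0.3  0. ]
(402, 230, 125, 95) -> [226.9 252.6  30.9] [ 0.  -0.1 -4.5]

px [439. 181.] ctr [317.7 375.2] sz [61.9 91.1] mouth 179.6
px [404. 195.] ctr [409.8 269.9] sz [65.7 80.1] mouth 4.7
```

View pics/s23.png

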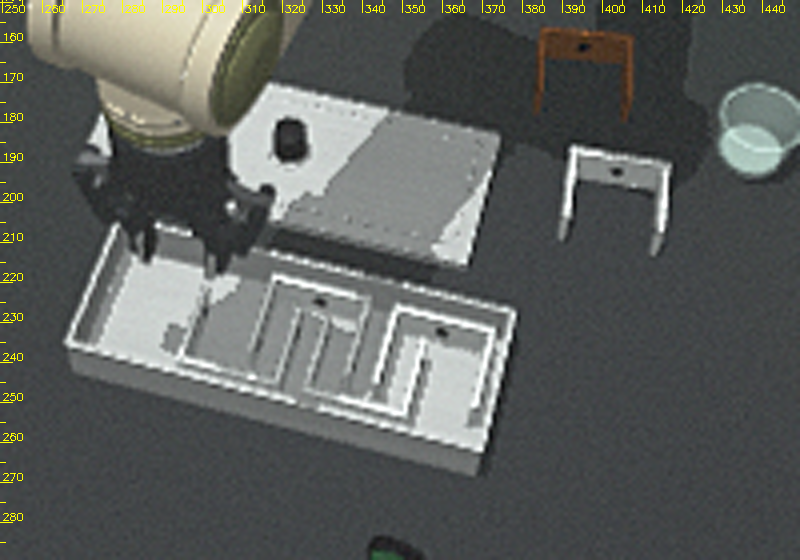

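Four are placed. The last grey bracket, C, is at scene (404,195); the brown look-alike behind it at (396,172) stays where it is.

Request:
move_arm:
  deltas:
    - [[0, 227, 253, 30, 0, 0, -4.5], [0, 227, 253, 30, 0, 0, -4.5], [0, 227, 253, 30, 0, 0, -4.5], [0, 227, 253, 30, 0, 0, -4.5], [0, 227, 253, 30, 0, 0, -4.5], [0, 227, 253, 30, 0, 0, -4.5], [0, 227, 253, 30, 0, 0, -4.5], [0, 227, 253, 30, 0, 0, -4.5], [0, 227, 253, 30, 0, 0, -4.5], [0, 227, 253, 30, 0, 0, -4.5], [0, 227, 253, 30, 0, 0, -4.5]]

```text
clock: 36.55
position: [402.7, 230.0, 126.3]
tool_rot: [0.0, -0.044, 0.999, -0.0]
ft_force: [-0.2, 0.1, -0.3]
finger_gap: 42.5
```

Run:
```python
from plant import r,camera
from h import *
go(r.get_state(),(402,230,24,95))
s=camera("scene"); save("s24",crop(s,350,120,120,110,5)); print(((proj(s,[(402,230,36)])-[349.5,119.5])*5).round(0));
```

```text
pos [402.7 230.  126.3] jaw 95.0 q6 -1.4 t 36.55 tilt [ 0. -0.] gap 42.5 F [-0.2  0.1 -0.3]
(402, 230, 24, 95) -> [6.000e-01 1.000e-01 1.023e+02] [-0.  0. -0.]
[[213. 362.]]
```

View pics/s24.png

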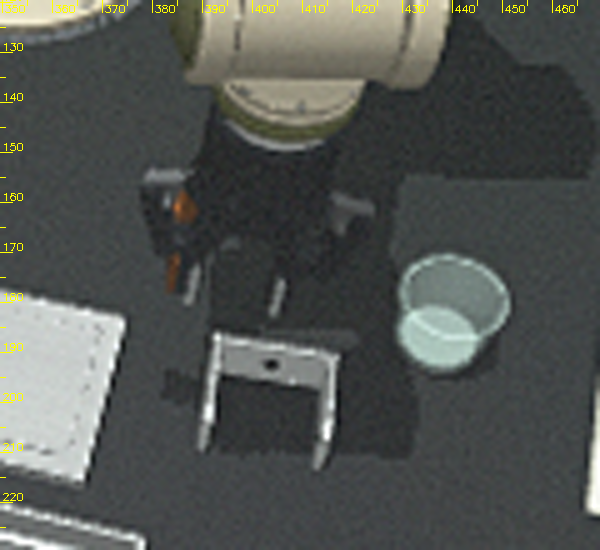

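Request:
move_arm:
  deltas:
    - [[0, 1, 0, 50, 0, 0, 0], [0, 1, 0, 90, 0, 0, 0], [0, 1, 0, 102, 0, 0, 0], [0, 1, 0, 102, 0, 0, 0], [1, 1, 0, 102, 0, 0, 0], [1, 1, 0, 102, 0, 0, 0], [1, 1, 0, 102, 0, 0, 0], [1, 1, 0, 102, 0, 0, 0], [1, 1, 0, 102, 0, 0, 0], [1, 1, 0, 60, 0, 0, 0], [1, 1, 0, 0, 0, 0, 0], [1, 1, 0, 0, 0, 0, 0], [1, 1, 0, 0, 0, 0, 0]]

```text
clock: 38.22
position: [400.9, 230.1, 126.0]
tool_rot: [-0.0, -0.044, 0.999, -0.0]
ft_force: [0.2, 0.7, -1.8]
finger_gap: 3.9
```

Run:
```python
from plant import r,camera
from h import *
go(r.get_state(),(591,-67.5,125,90.5))
s=camera("scene"); save("s25",crop(s,350,120,120,110,5))
```

```text
pos [400.9 230.1 126. ] jaw 95.0 q6 -1.39 t 38.23 tilt [-0.0003 -0.0001] gap 3.9 F [ 0.2  0.7 -1.8]
(591, -67.5, 125, 90.5) -> [-163.2 -313.1    1. ] [-0.  -0.   4.5]
```

View pics/s25.png

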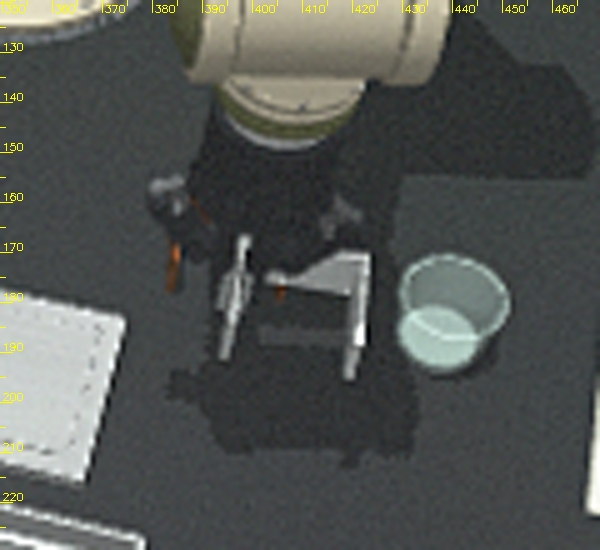

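Request:
move_arm:
  deltas:
    - [[1, -163, -313, 0, 0, 0, 4.5], [1, -163, -313, 0, 0, 0, 4.5], [1, -163, -313, 0, 0, 0, 4.5], [1, -163, -313, 0, 0, 0, 4.5], [1, -163, -313, 0, 0, 0, 4.5], [1, -163, -313, 0, 0, 0, 4.5], [1, -163, -313, 0, 0, 0, 4.5], [1, -163, -313, 0, 0, 0, 4.5], [1, -163, -313, 0, 0, 0, 4.5], [1, -163, -313, 0, 0, 0, 4.5], [1, -163, -313, 0, 0, 0, 4.5]]

```text
clock: 39.65
position: [591.1, -66.8, 126.5]
tool_rot: [0.0, -0.005, 1.0, -0.0]
ft_force: [-0.3, -0.9, -0.4]
finger_gap: 4.0
```

Run:
```python
from plant import r,camera
from h import *
go(r.get_state(),(591,-67.5,27,90.5))
s=camera("scene"); save("s26",crop(s,250,140,160,130,4));
P=[(634,-67.5,136),(634,7.5,136)]
print(((proj(s,P)-[249.5,139.5])*4).round(0))
```

```text
pos [591.1 -66.8 126.5] jaw 90.6 q6 -1.89 t 39.65 tilt [ 0.0002 -0.    ] gap 4.0 F [-0.3 -0.9 -0.4]
(591, -67.5, 27, 90.5) -> [ 0.1 -0.7 99.5] [-0.   0.   0.1]
[[117. 287.]
 [218. 312.]]
```

View pics/s26.png

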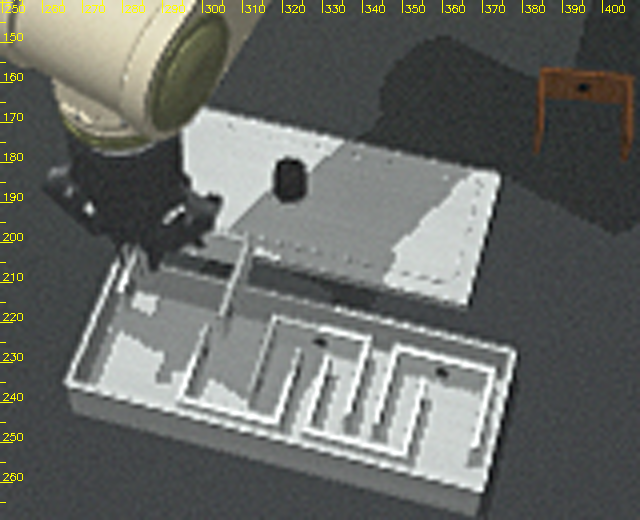

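Request:
move_arm:
  deltas:
    - [[1, 0, -1, 45, 0, 0, 0], [1, 0, -1, 75, 0, 0, 0], [1, 0, -1, 90, 0, 0, 0], [1, 0, -1, 96, 0, 0, 0], [1, 0, -1, 99, 0, 0, 0], [1, 0, -1, 100, 0, 0, 0], [1, 0, -1, 100, 0, 0, 0]]

```text
clock: 40.58
position: [591.6, -68.4, 28.5]
tool_rot: [0.001, -0.005, 1.0, -0.0]
ft_force: [-3.6, 0.5, 9.4]
finger_gap: 3.9
```

Run:
```python
from plant import r,camera
from h import *
go(r.get_state())
s=camera("scene"); save("s27",crop(s,250,170,160,100,4));
```

```text
pos [591.6 -68.4  28.5] jaw 90.5 q6 -1.89 t 40.58 tilt [ 0.0021 -0.0008] gap 3.9 F [-3.6  0.5  9.4]
```

View pics/s27.png

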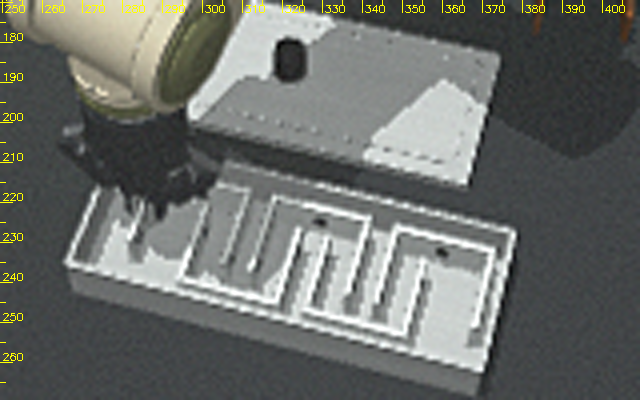

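Request:
move_arm:
  deltas:
    - [[0.4, 0, 0, 0, 0, 0, 0], [0.4, 0, 0, 0, 0, 0, 0], [0.4, 0, 0, 0, 0, 0, 0], [0.4, 0, 0, 0, 0, 0, 0], [0.4, 0, 0, -20, 0, 0, 0], [0.4, 0, 0, -80, 0, 0, 0], [0, 0, 0, -130, 0, 0, 0], [-1, 100, -60, -140, 0, 0, 0], [-1, 150, -120, -150, 0, 0, 0], [-1, 180, -180, -170, 0, 0, 0], [-1, 200, -230, -170, 0, 0, 0], [-1, 200, -230, -170, 0, 0, 0], [-1, 200, -230, -170, 0, 0, 0], [-1, 200, -230, -170, 0, 0, 0]]

```text
clock: 42.38
position: [393.3, -299.8, 196.2]
tool_rot: [-0.0, -0.004, 1.0, 0.0]
ft_force: [0.4, -0.0, 0.2]
finger_gap: 85.1
```

Run:
```python
from plant import r,camera
from h import *
go(r.get_state(),(430,0,130,90),(430,0,37,90))
s=camera("scene"); save("s28",crop(s,255,150,130,120,5)); t=camera("top");save("t28",crop(t,240,140,150,130,5))
# knob
for cc,(x0,y0,x1,y1) in((s,(300,165,345,205)),(t,(290,215,350,265))):
    g=cv2.cvtColor(cc["frame"],cv2.COLOR_RGB2GRAY); d=(g<45).astype(np.uint8); m=np.zeros_like(d); m[y0:y1,x0:x1]=1; d*=m
    n2,l2,s2,c2=cv2.connectedComponentsWithStats(d)
    for j in range(1,n2):
        if s2[j,4]>10: print(s2[j],c2[j],toplane(cc,c2[j],27)[0].round(1),toplane(cc,c2[j],40)[0].round(1))
```

```text
pos [ 393.3 -299.8  196.2] jaw 90.5 q6 -2.47 t 42.38 tilt [-0.0001  0.0006] gap 85.1 F [ 0.4 -0.   0.2]
(430, 0, 130, 90) -> [-39.3 299.4  66.4] [ 0.  -0.   0.5]
(430, 0, 37, 90) -> [-39.3 299.3 159.4] [ 0.  -0.   0.5]
[319 180   7  10  33] [321.48484848 185.18181818] [433.7   0.9  27. ] [443.    3.6  40. ]
```

View pics/s28.png

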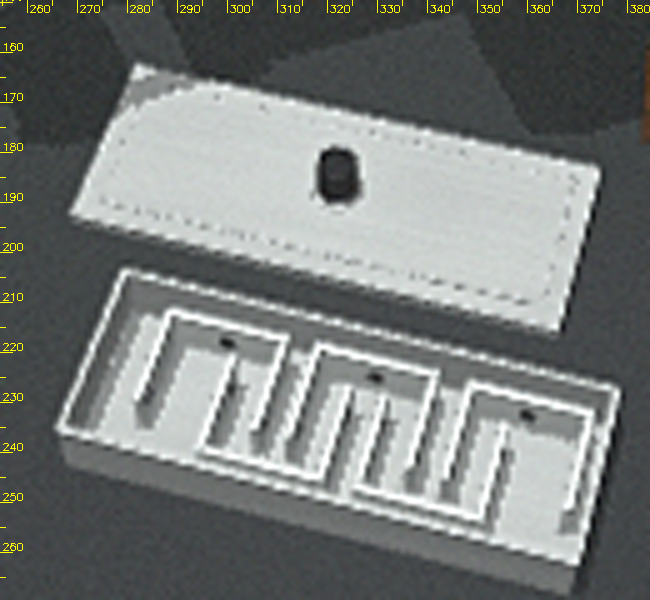

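View pics/t28.png

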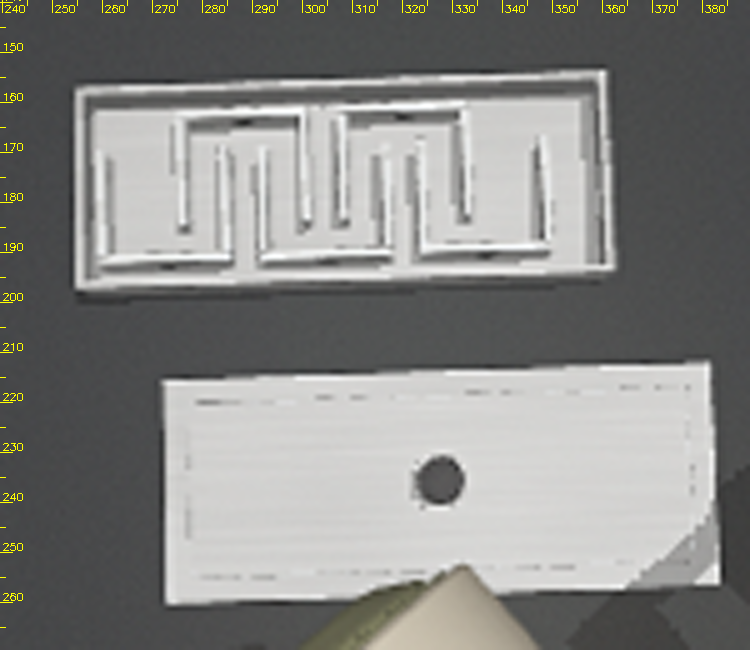

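All five form one interlocked row, and the lid has not moved (knob at scene (322,185)). I'll fetch the lid and regrip it as before.

Request:
move_arm:
  deltas:
    - [[-1, -39, 299, 60, 0, 0, 0.5], [-1, -39, 299, 60, 0, 0, 0.5], [-1, -39, 299, 60, 0, 0, 0.5], [-1, -39, 299, 60, 0, 0, 0.5], [-1, -39, 299, 60, 0, 0, 0.5], [-1, -39, 299, 60, 0, 0, 0.5], [-1, -39, 299, 60, 0, 0, 0.5], [-1, -39, 299, 60, 0, 0, 0.5], [-1, -39, 299, 60, 0, 0, 0.5]]
  grip_force: 80

```text
clock: 43.6
position: [429.7, -1.6, 136.5]
tool_rot: [0.0, 0.001, 1.0, -0.0]
ft_force: [-0.1, -0.3, 0.3]
finger_gap: 85.4
```

Run:
```python
from plant import r,camera
from h import *
go(r.get_state(),(430,0.1,36,90))
s=camera("scene"); save("s29",crop(s,255,120,130,120,5)); print(((proj(s,[(430,0,43)])-[254.5,119.5])*5).round(0))
```

```text
pos [429.7  -1.6 136.5] jaw 89.9 q6 -1.85 t 43.6 tilt [ 0.0003 -0.0001] gap 85.4 F [-0.1 -0.3  0.3]
(430, 0.1, 36, 90) -> [ -0.3   1.7 100.5] [-0.   0.  -0.1]
[[335. 309.]]
```

View pics/s29.png

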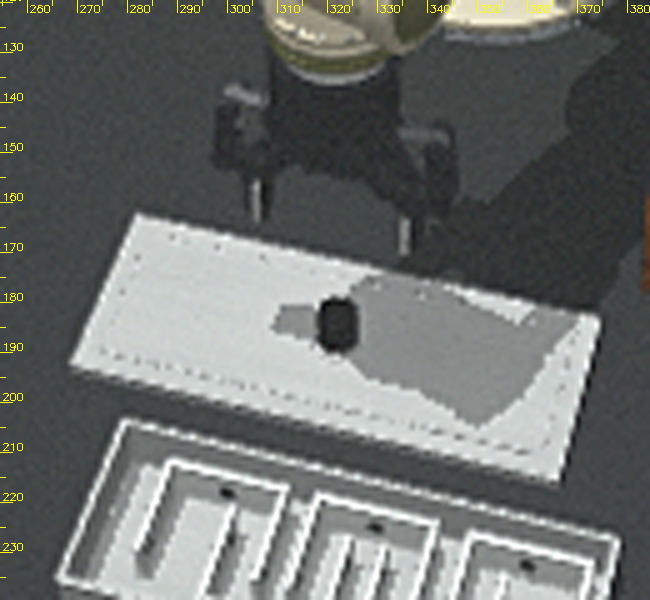

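Request:
move_arm:
  deltas:
    - [[-1, 0, 2, 50, 0, 0, 0], [-1, 0, 2, 85, 0, 0, 0], [-1, 0, 2, 100, 0, 0, 0], [-1, 0, 2, 100, 0, 0, 0], [-1, 0, 2, 100, 0, 0, 0], [1, 0, 2, 100, 0, 0, 0], [1, 0, 2, 100, 0, 0, 0], [1, 0, 2, 100, 0, 0, 0], [1, 0, 2, 100, 0, 0, 0], [1, 0, 2, 100, 0, 0, 0], [1, 0, 2, 100, 0, 0, 0]]
  grip_force: 80

```text
clock: 45.02
position: [429.7, 1.2, 36.9]
tool_rot: [0.0, -0.0, 1.0, -0.0]
ft_force: [-0.9, 0.1, 9.5]
finger_gap: 25.9
```

Run:
```python
from plant import r,camera
from h import *
go(r.get_state(),(611,53.4,133,90))
```

```text
pos [429.7   1.2  36.9] jaw 90.0 q6 -1.85 t 45.02 tilt [ 0.0008 -0.0002] gap 25.9 F [-0.9  0.1  9.5]
(611, 53.4, 133, 90) -> [-181.4   52.   -95.9] [-0.  0.  0.]
```

Request:
move_arm:
  deltas:
    - [[1, 0, 0, -40, 0, 0, 0], [1, 0, 0, -96, 0, 0, 0], [1, 0, 0, -96, 0, 0, 0], [1, -60, 20, -96, 0, 0, 0], [1, -110, 35, -96, 0, 0, 0], [1, -150, 46, -96, 0, 0, 0], [1, -181, 52, -96, 0, 0, 0], [1, -181, 52, -96, 0, 0, 0], [1, -181, 52, -96, 0, 0, 0], [1, -181, 52, -96, 0, 0, 0], [1, -181, 52, -96, 0, 0, 0]]

```text
clock: 46.4
position: [610.1, 53.2, 132.4]
tool_rot: [-0.0, -0.0, 1.0, 0.0]
ft_force: [-0.4, 0.2, -4.6]
finger_gap: 25.7
```

Run:
```python
from plant import r,camera
from h import *
go(r.get_state(),(611,53.4,75,90))
s=camera("scene"); save("s30",crop(s,255,130,130,150,4)); t=camera("top"); save("t30",crop(t,240,130,150,110,5))
```

```text
pos [610.1  53.2 132.4] jaw 90.0 q6 -1.68 t 46.4 tilt [-0.0003  0.    ] gap 25.7 F [-0.4  0.2 -4.6]
(611, 53.4, 75, 90) -> [-1.   0.2 57.4] [ 0. -0.  0.]
```

View pics/s30.png

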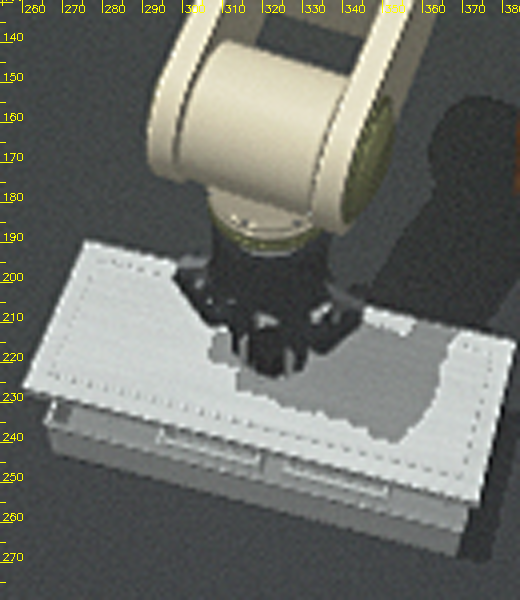

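View pics/t30.png

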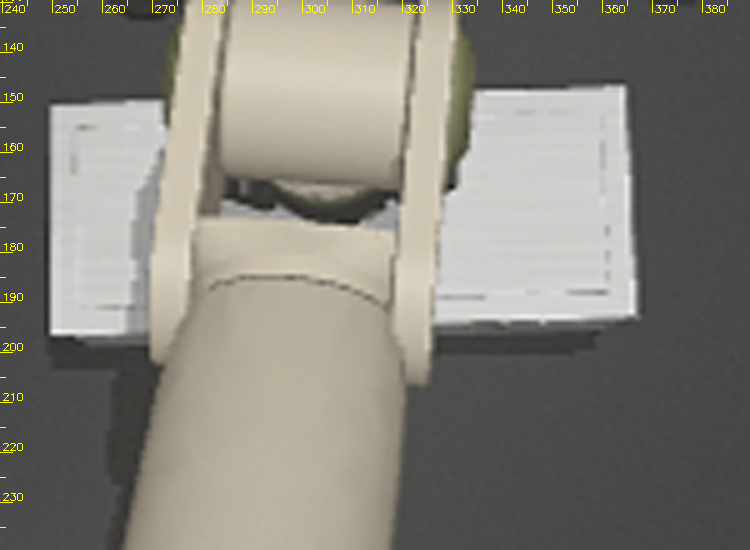

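Run:
```python
from plant import r,camera
from h import *
t=camera("top");s=camera("scene")
L=np.array([(50,105),(625,86),(636,318),(50,335)])/5+[239.5,129.5]
P=toplane(t,L,106.5)[:,:2];print(P.mean(0),cv2.minAreaRect(P.astype(np.float32)))
L=np.array([(87,241),(516,343),(477,500),(22,387)])/4+[254.5,129.5]
P=toplane(s,L,106.5)[:,:2];print(P.mean(0),cv2.minAreaRect(P.astype(np.float32)))
```

```text
[608.86153365  52.93897787] ((609.2005004882812, 52.97126770019531), (135.705810546875, 333.4598083496094), 0.16729193925857544)
[611.63556773  55.05901393] ((612.2239990234375, 55.04341125488281), (134.54824829101562, 331.99609375), 0.2596457004547119)
```

The lid is within 1–1.5 mm and 0.4° of the tray in both views. I'll lower it with a 1 mm correction.

Request:
move_arm:
  deltas:
    - [[1, -1, 0.5, 20, 0, 0, 0], [1, -1, 0.5, 36, 0, 0, 0], [1, -1, 0.5, 44, 0, 0, 0], [1, -1, 0.5, 49, 0, 0, 0], [1, -1, 0.5, 53, 0, 0, 0], [1, -1, 0.5, 56, 0, 0, 0], [1, -1, 0.5, 57, 0, 0, 0], [1, -1, 0.5, 58, 0, 0, 0], [1, -1, 0.5, 58, 0, 0, 0]]

```text
clock: 47.72
position: [611.6, 53.8, 75.0]
tool_rot: [0.0, -0.0, 1.0, -0.0]
ft_force: [-2.5, -0.2, 1.7]
finger_gap: 25.8
```

Run:
```python
from plant import r,camera
from h import *
go(r.get_state())
s=camera("scene"); save("s31",crop(s,255,150,130,130,5))
```

```text
pos [611.6  53.8  75. ] jaw 90.0 q6 -1.68 t 47.73 tilt [ 0.0006 -0.0001] gap 25.8 F [-2.5 -0.2  1.7]
```

View pics/s31.png

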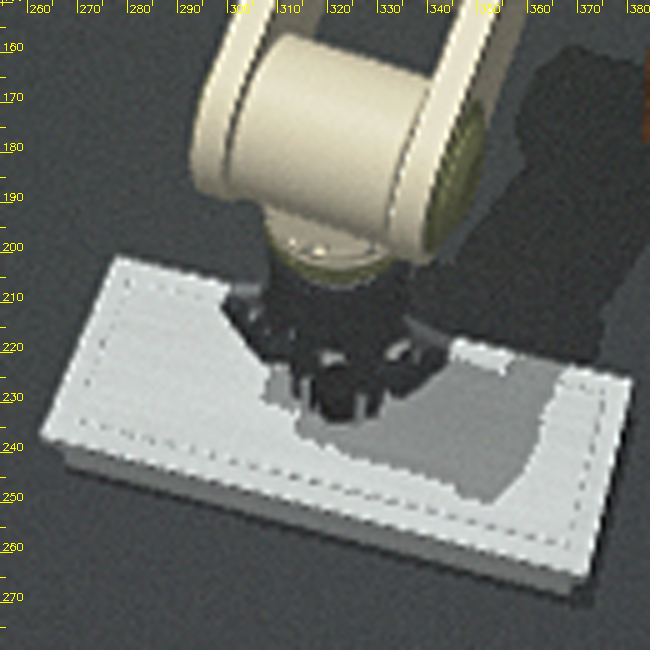

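The lid is home: TCP is at 75.0 against an expected 74.9, with contact felt. Release and withdraw.

Request:
move_arm:
  deltas:
    - [[-1, 0, 0, 0, 0, 0, 0], [-1, 0, 0, 0, 0, 0, 0], [-1, 0, 0, 0, 0, 0, 0], [-1, 0, 0, 0, 0, 0, 0], [-1, 0, 0, -20, 0, 0, 0], [-1, 0, 0, -70, 0, 0, 0], [-1, 0, 0, -120, 0, 0, 0], [-1, 60, -60, -130, 0, 0, 0], [-1, 110, -110, -130, 0, 0, 0], [-1, 160, -160, -130, 0, 0, 0], [-1, 190, -210, -130, 0, 0, 0], [-1, 190, -250, -130, 0, 0, 0], [-1, 190, -250, -130, 0, 0, 0], [-1, 190, -250, -130, 0, 0, 0], [-1, 190, -250, -130, 0, 0, 0]]

```text
clock: 49.65
position: [422.0, -195.1, 204.3]
tool_rot: [-0.0, -0.001, 1.0, 0.0]
ft_force: [0.1, -0.0, 0.3]
finger_gap: 85.4
```

Run:
```python
from plant import r,camera
from h import *
go(r.get_state())
s=camera("scene"); save("s32",s["frame"]); t=camera("top"); save("t32",crop(t,240,130,150,110,5))
for cc,p,z in((t,(280,165),49),(s,(290,225),49)):
    nb,l,st,ce=blobs(cc,150); m=(l==l[p[1],p[0]]).astype(np.uint8); print(st[l[p[1],p[0]]],rectpose(cc,m,z))
```

```text
pos [ 422.  -195.1  204.3] jaw 90.1 q6 -2.26 t 49.65 tilt [-0.0001  0.0003] gap 85.4 F [ 0.1 -0.   0.3]
[ 253  152  112   47 4823] ((610.124267578125, 52.92321014404297), (134.68577575683594, 331.8260498046875), 0.2877827286720276)
[ 263  201  118   64 4180] ((614.2144775390625, 55.87370300292969), (135.09423828125, 330.9739074707031), 0.35100993514060974)
```

View pics/s32.png

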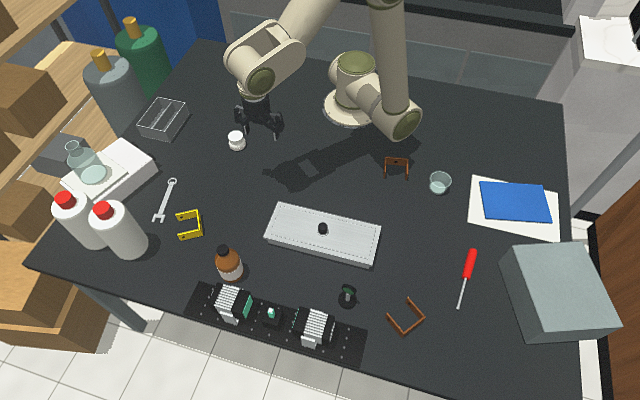

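View pics/t32.png

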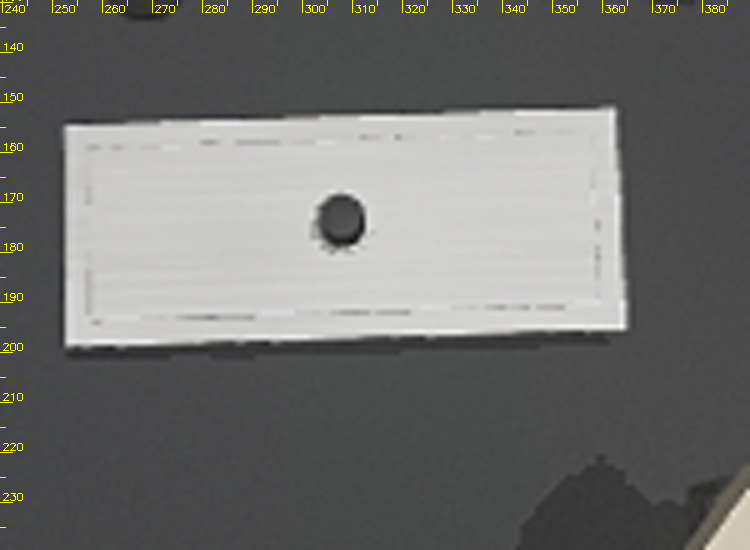

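The lid is back at its starting pixels (253..365, 152..199 in the top view), level, and the bystanders and look-alikes are where they were. Handing in.

Run:
```python
from plant import r,camera
print(r.job_done())
```

```text
the job is handed in; nothing more can be done
None
```

I took the lid off and laid it knob up on the bench. All five grey brackets then went on edge into the tray, in one alternating, interlocked row at about 48 mm spacing. I put the lid back and handed the job in at about 50 s of the 210 s allowed; no verdict was reported.

- **Row:** just before the lid went back on, both camera views showed the five brackets flat on the tray floor, legs straight across and unbroken.
- **Lid:** it seated at the expected height, with the gripper at 75.0 mm against 74.9 mm expected. Its position matches the measured tray centre to about 2 mm, and its angle is within about 0.5°.
- **Left alone:** the bottle, beaker, jar, lens post, screwdriver and wrench, and the yellow and two brown look-alikes, look unmoved in the final picture. I saw nothing knocked aside during the run.
- **Disagreement:** the two cameras differ steadily by about 3–4 mm. I aimed between them, and nothing failed because of it.

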